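# Pin a training arm's link into its clevis and sort the spare hardware

## Robot

A 7-joint arm with a two-finger parallel gripper is mounted at the origin on the work surface. World frame = base frame: x ahead of the robot, y to its left, z up, the work surface at z = 0. Lengths are in m, angles in rad, forces in N, time in s.
With the tool pointing down it reaches from about 0.425 to 0.95 m from the base axis. Payload 16.7 kg.
Tool frame: the origin (TCP) lies midway between the tips of the shut fingers; the grasp point (between the pads) lies 19 mm behind it; z points along the fingers, y is the line along which they close (so a half turn about z gives the same grasp; the last joint's range is limited). The gripper opens to 94 mm and grips with 3 to 60 N. Pads are 16 mm wide; open, the fingers measure 119 mm over their backs; the gripper's body (75 mm by 177 mm) begins 78 mm behind the grasp point.
Start: joints at [1.123, 0.426, 0.074, 1.606, -0.034, 1.111, -0.067], TCP at [0.198, -0.645, 0.205] pointing down, gripper open.
Joint ranges: [-2.85, 2.85], [-0.5, 2.14], [-1.23, 1.37], [0.21, 2.46], [-1.02, 4.16], [0.16, 2.05], [-2.73, 2.73]. Speed limits (rad/s): [1.89, 1.89, 2.39, 2.39, 3.01, 3.01, 3.01].

## Interface

Orientations are given as a unit quaternion [x, y, z, w].
In Python, from rig import robot, vision gives the robot as it stands.
- The arm moves only by the shell command python3 -m crank 'ROWS' [FORCE]. ROWS is JSON, a list of rows, each a list of 3 entries, a list of its own where there are three numbers: the opening, from -1 (shut) to 1 (fully open), then the shift along the world's x, y, z each as a share of 60 mm, from -1 to 1, then the turn about the world's z as a share of 0.12 rad, from -1 to 1. A call has 1 to 8 rows; each row shifts and turns the commanded pose from where the row before left it; what a row does not reach is not made up. A row lasts 1/8 s, in which the tool goes at most 62.5 mm and 10.7 degrees, less where a joint would pass 70% of its speed; a pose out of reach is approached as far as the arm can. A call with a number of a shift or a turn outside -1 to 1 is refused whole. A call with a gripper value outside its range is refused whole. The fingers move at their own pace and stop on an object; FORCE is the grip in N (left out, the last holds). Time passes only in rows, so rows that do not move let the fingers close. It gives the time, the measured TCP pose, the force, the opening and the grip force at its end, in the units of the state.
- robot.read_state(): the state, without advancing time (a new reading comes with each control period).
- vision.read_camera(name): name is "scene" or "top"; returns a dict with "color" (420x560x3 uint8, red, green, blue), "range_z" (420x560 float32, m along the optical axis (not along the pixel's ray), 0 where there is no reading), "K" (3x3 intrinsics, pixels), "eye" and "orientation" of the camera in the world. Camera axes: x right, y down, z forward; pixel columns grow to the right and rows downward; lengths in m; the calibration is good to about 2 mm. A picture is of the moment at which its call begins.
- robot.sign_off(): hands the job in; it is judged then, once.
The state is a dict: "t": time; "joint_positions": joint angles; "qvel": joint speeds; "joint_efforts": joint torques, N m; "tcp_pos": TCP position; "orientation": TCP orientation; "ft_force": force on the tool from outside, world axes, zero at the start; "torque": the same for the moment, N m; "gripper_width": opening from 0.0 (shut) to 1.0 (fully open); "grip_force": force on a finger pad.
Only numpy, scipy, OpenCV 4.12 (cv2) and the standard library are available. Lean on these libraries where they do the work, as an engineer would, in place of code of your own. Each camera call takes 0.05 s, during which the arm holds its last target. There are 200 camera calls.

## Task

Couple the training arm's flat link to the clevis bracket: slide its holed end fully home into the slot, then put the thick pivot pin down through the bracket and link in the hole nearest the closed end, and after it the thinner lock pin through the other hole, both with their collars flat on the bracket's plate. Also clear up the loose hardware: every gear goes in the square tray and every standoff in the long tray. Leave the other things on the bench where they are.

Things in the scene. Friction and masses are not known exactly. Their poses are not given: they have to be found in the camera images.
- bracket: Fixed grey painted steel clevis bracket. Origin on the bench under its pivot hole; x from open mouth to closed end, y across, z up. Lower block (top at z = 40 mm) and upper plate (z = 54 to 62 mm), x = -56 to +30 mm, y = +-27 mm, leave a slot 14 mm high, 33 mm wide, closed by a stop at x = +18.5 mm. Pivot hole (14 mm) at x = 0 and lock hole (10.5 mm) at x = -36 mm go through plate and block.
- pivot_hole (a point): Centre of the 14 mm pivot hole at the top face of the bracket's upper plate (62 mm above the bench); axes as the bracket's.
- lock_hole (a point): Centre of the 10.5 mm lock hole at the top face of the bracket's upper plate, 36 mm towards the mouth from the pivot hole; axes as the bracket's.
- mouth (a point): Centre of the slot floor at the mouth (bracket x = -56 mm, 40 mm above the bench); axes as the bracket's. Outside it flared side guides 54 mm high, opening to 53 mm between them, reach 21 mm out, and a narrow porch 20 mm wide, level with the slot floor, reaches 58 mm out, to carry the link's tail.
- link: Loose flat aluminium link bar, 160 x 30 x 10 mm, about 0.12 kg, lying flat. Pivot eye (14.5 mm) 18 mm and lock eye (11.5 mm) 54 mm from the holed end; black sleeve at the other end. Origin at the underside on the pivot eye's axis; x towards the holed end (bar spans x = -142 to +18 mm), z up. Home: flat on the slot floor, x along the bracket's x, holed end at the stop, eyes under the holes.
- link_lock_eye (a point): The link's lock eye, at the underside, 36 mm from the pivot eye along -x.
- rack: Fixed wooden pin rack 130 x 52 x 45 mm, long side along its x; two 14 mm holes 32 mm either side of its centre, a pin in each, in either order. Origin under its centre, on the bench.
- pivot_pin: Loose pivot pin standing in the rack: steel shank 12 mm thick, 38 mm long, the last 10 mm tapered to 4 mm; collar 28 mm wide, 4 mm thick; above it an upright black knob 22 mm in diameter, 26 mm tall. About 50 g. Origin on the axis at the collar's underside; z up along the knob. Seated when the collar rests on the bracket's upper plate.
- lock_pin: Loose lock pin standing in the rack (a little loose there): steel shank 8 mm thick, 38 mm long, last 10 mm tapered to 3 mm; collar 22 mm wide, 4 mm thick; black knob 15 mm in diameter, 26 mm tall. Origin on the axis at the underside of the collar; z up along the knob.
- gear0: Steel gear, may be absent: toothed wheel 50 mm across over the teeth, 8 mm thick, with a central hub 18 mm in diameter rising to 26 mm above its underside. Origin at the centre of its underside, z up along the hub.
- gear1: Steel gear, may be absent: toothed wheel 50 mm across over the teeth, 8 mm thick, with a central hub 18 mm in diameter rising to 26 mm above its underside. Origin at the centre of its underside, z up along the hub.
- gear2: Steel gear, may be absent: toothed wheel 50 mm across over the teeth, 8 mm thick, with a central hub 18 mm in diameter rising to 26 mm above its underside. Origin at the centre of its underside, z up along the hub.
- standoff0: Steel standoff, may be absent: square bar 55 x 14 x 14 mm lying along its x. Origin at the centre of its underside.
- standoff1: Steel standoff, may be absent: square bar 55 x 14 x 14 mm lying along its x. Origin at the centre of its underside.
- standoff2: Steel standoff, may be absent: square bar 55 x 14 x 14 mm lying along its x. Origin at the centre of its underside.
- square_tray: Fixed grey open tray for the gears, 130 x 130 mm outside, 35 mm tall, walls and floor 4 to 5 mm thick. Origin under its centre, on the bench.
- long_tray: Fixed grey open tray for the standoffs, 160 (its x) x 90 (its y) mm outside, 35 mm tall, walls and floor 4 to 5 mm thick. Origin under its centre, on the bench.
- screwdriver: Bystander: screwdriver, 180 mm long, lying on the bench. Leave it alone.
- spool: Bystander: small metal spool, 54 mm wide, 40 mm tall, standing. Leave it alone.
- meter: Bystander: black hand-held multimeter, 160 x 78 x 34 mm, lying on its back. Leave it alone.
- tape_roll: Bystander: roll of black tape, 60 mm across, 19 mm tall, lying flat. Leave it alone.
- wrench: Bystander: wrench, 150 mm long, lying. Leave it alone.
- breadboard: Bystander: small white breadboard, 85 x 55 x 9 mm. Leave it alone.
There are look-alikes about, which are no part of the job. Leave any blue look-alike of the long_tray alone.

How it is judged:
On the way, in this order (a step that is already met when the one before it is completed fails the run):
1. the link is home in the bracket's slot, its pivot eye under the pivot hole (horizontal distance between link and pivot_hole below 0.006 m and z of link in the frame of bracket between 0.036 and 0.048 m and angle between the x axis of link and the x axis of bracket, either way round below 0.1 rad), for 0.2 s.
2. the pivot pin is fully down through the pivot hole and the link (all of step 1 and horizontal distance between pivot_pin and pivot_hole below 0.005 m and z of pivot_pin in the frame of pivot_hole between -0.004 and 0.004 m and angle between pivot_pin's own z axis and vertical below 0.12 rad), for 0.2 s.
3. the lock pin is fully down through the lock hole and the link (all of step 1 and horizontal distance between lock_pin and lock_hole below 0.005 m and z of lock_pin in the frame of lock_hole between -0.004 and 0.004 m and angle between lock_pin's own z axis and vertical below 0.12 rad), for 0.2 s.
At the end, for the whole second after the job is handed in: Link home: pivot eye within 6 mm of the pivot hole axis, in line within 0.1 rad. Both pins upright in their own holes, within 5 mm of the axis, collar within 4 mm of the plate. Every gear present rests in the square tray, every standoff present in the long tray (all of step 3 and horizontal distance between pivot_pin and pivot_hole below 0.005 m and z of pivot_pin in the frame of pivot_hole between -0.004 and 0.004 m and angle between pivot_pin's own z axis and vertical below 0.12 rad and x of gear0 in the frame of square_tray between -0.061 and 0.061 m and y of gear0 in the frame of square_tray between -0.061 and 0.061 m and z of each of gear0, gear1, gear2 in the frame of square_tray below 0.05 m and linear speed of each of gear0, gear1, gear2, standoff0, standoff1, standoff2 below 0.03 m/s and x of gear1 in the frame of square_tray between -0.061 and 0.061 m and y of gear1 in the frame of square_tray between -0.061 and 0.061 m and x of gear2 in the frame of square_tray between -0.061 and 0.061 m and y of gear2 in the frame of square_tray between -0.061 and 0.061 m and x of standoff0 in the frame of long_tray between -0.076 and 0.076 m and y of standoff0 in the frame of long_tray between -0.041 and 0.041 m and z of each of standoff0, standoff1, standoff2 in the frame of long_tray below 0.05 m and x of standoff1 in the frame of long_tray between -0.076 and 0.076 m and y of standoff1 in the frame of long_tray between -0.041 and 0.041 m and x of standoff2 in the frame of long_tray between -0.076 and 0.076 m and y of standoff2 in the frame of long_tray between -0.041 and 0.041 m); the robot touches nothing.
It fails at once if a bystander is moved by more than 4 cm (distance of any of screwdriver, spool, meter, tape_roll, wrench, breadboard from where it was at the start of the episode above 0.04 m).
Of gear0, standoff0, gear1, standoff1, gear2, standoff2 only 4 to 6 are there at a start; the rules pass over those that are not, and their reading is None.
At some moment in a run one of gear0, standoff0, gear1, standoff1, gear2, standoff2 may be knocked a few centimetres aside while the robot is not near it.
It also fails if it takes over 210 s, if anything falls off the work surface, if the arm or the gripper's body presses on something with over 40 N, if the wrist force passes 120 N, or if a joint passes its speed limit or range.

## Working session

There is one attempt and no reset: what is moved stays moved. The work goes in short steps, Python scripts to look and compute and a shell command to move; the robot and the scene stay as the last step left them, time stands still between calls to the robot, and variables do not carry over. Pictures are saved under pics/ and viewed, at most 15 in all, crops included, and the job is handed in when it is done.

```bash
ls; mkdir -p pics; cat > h.py <<'E'
import numpy as np, cv2
from scipy.spatial.transform import Rotation as R
from rig import robot, vision
def cam(n):
    c=vision.read_camera(n); c['R']=R.from_quat(c['orientation']).as_matrix(); return c
def ray(c,u,v,z):
    K=c['K']; d=c['R']@np.array([(u-K[0,2])/K[0,0],(v-K[1,2])/K[1,1],1.]); e=np.array(c['eye'])
    return e+d*(z-e[2])/d[2]
def pts(c):
    K=c['K']; v,u=np.mgrid[:420,:560]; Z=c['range_z']
    P=np.stack([(u-K[0,2])/K[0,0]*Z,(v-K[1,2])/K[1,1]*Z,Z],-1)
    return P@c['R'].T+np.array(c['eye'])
def proj(c,p):
    q=c['R'].T@(np.array(p)-np.array(c['eye'])); q=c['K']@q; return q[:2]/q[2]
def save(n,im,s=1): cv2.imwrite('pics/'+n+'.png',cv2.resize(im[...,::-1],None,fx=s,fy=s,interpolation=cv2.INTER_CUBIC))
E
python3 - <<'E'
from h import *
for n in('top','scene'):
    c=cam(n); print(n,c['eye'],c['R'].round(3).tolist(),c['K'].tolist() if hasattr(c['K'],'tolist') else c['K']); save(n+'0',c['color'],1.42); np.save(n+'.npy',c,allow_pickle=True)
s=robot.read_state(); print(s)
E
```

```text
pics
top [0.31765801 0.09605646 1.26600427] [[-0.012, -0.978, 0.206], [-1.0, 0.011, -0.004], [0.002, -0.206, -0.978]] [[421.11777287730183, 0.0, 285.2877211783057], [0.0, 421.11777287730183, 215.11796825672658], [0.0, 0.0, 1.0]]
scene [ 1.03660254 -0.33051596  0.90736927] [[0.689, 0.569, -0.449], [0.724, -0.554, 0.411], [-0.015, -0.608, -0.794]] [[396.72153237232635, 0.0, 279.1732678771869], [0.0, 396.72153237232635, 213.93912049676996], [0.0, 0.0, 1.0]]
{'t': 0.1, 'joint_positions': array([ 1.12350086,  0.42665639,  0.07387704,  1.60651137, -0.03406449,
        1.11084055, -0.06710368]), 'qvel': array([-0.00104051, -0.00171016,  0.00057039, -0.00261217, -0.00277586,
       -0.00137955,  0.0001872 ]), 'joint_efforts': array([ 9.88342246e-03, -9.37464809e+01,  3.67825381e+00, -4.55048490e+01,
       -4.84876090e-02,  1.68322411e-02,  1.00434333e-04]), 'tcp_pos': array([ 0.19788704, -0.64493076,  0.20486907]), 'orientation': array([ 9.88938033e-01,  1.48328125e-01, -1.45250489e-04, -5.59692486e-04]), 'ft_force': array([-0.01976778,  0.03519531,  0.12571225]), 'torque': array([-0.004784  , -0.01952445, -0.02101848]), 'grip_force': 0.0, 'gripper_width': 1.0016181085886189}
```

View pics/top0.png

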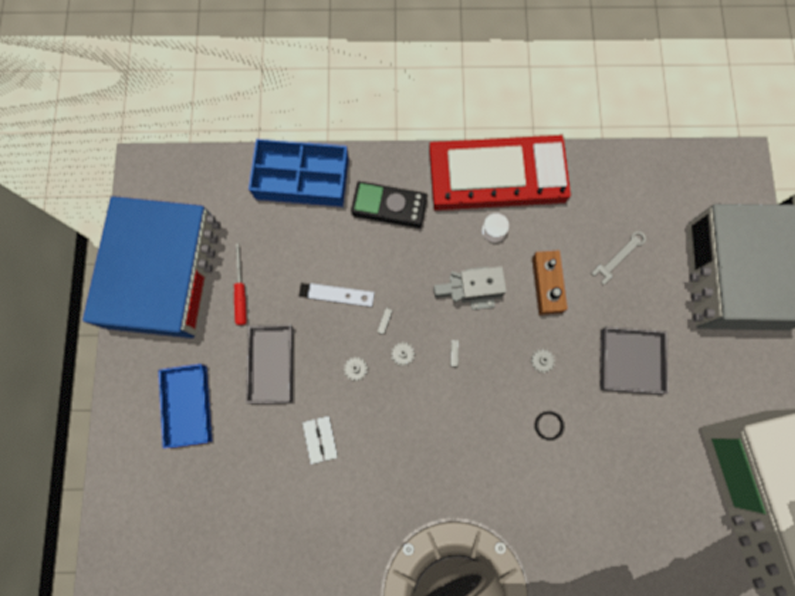

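View pics/scene0.png

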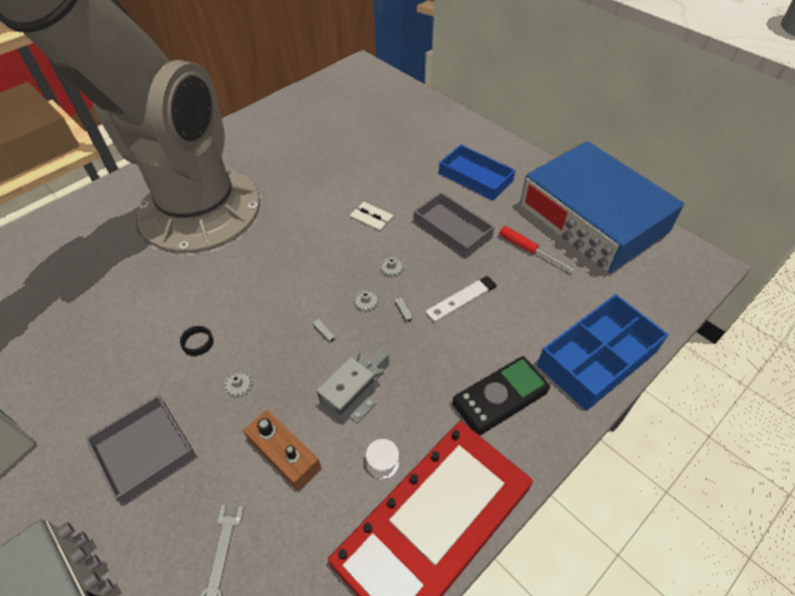

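The top view (795 px wide) shows the link at (340,295), bracket at (480,285), rack at (550,282), long tray (grey) at (271,365) and square tray at (633,361). There are three gears, at (355,368), (403,353) and (543,360), and two standoffs, at (385,320) and (455,353). Possible mix-ups:
- the blue tray at (186,406) for the long tray
- the wrench at (620,257) or breadboard at (320,440) for the link
- the tape ring at (549,425) or spool at (495,228) for a gear

By colour and shape I choose the items listed first, and will check them in one crop.

```bash
python3 - <<'E'
from h import *
c=np.load('top.npy',allow_pickle=True).item()
P=pts(c); z=P[...,2]
b=(np.abs(z)<.05)&(P[...,0]>.2)&(P[...,0]<.9)
A=np.c_[P[b][:,:2],np.ones(b.sum())]; print('bench med',np.median(z[b]))
m=((z>.006)&(z<.12)&(P[...,0]>.25)&(P[...,0]<.95)&(abs(P[...,1])<.6)&(c['range_z']>0)).astype(np.uint8)
n,l,st,ce=cv2.connectedComponentsWithStats(m)
for i in range(1,n):
    if st[i,4]<25: continue
    q=P[l==i]; r=cv2.minAreaRect(q[:,:2].astype(np.float32)*1000)
    print(i,(ce[i]*1.42).round(),st[i,4],'z',np.percentile(q[:,2],[50,95]).round(3),'rect',np.round(r[0],1),np.round(r[1],1),round(r[2],1))
save('crop0',c['color'][165:305,165:485],2.5)
E
```

```text
bench med 0.0008692792119002757
1 [498. 173.] 4591 z [0.047 0.056] rect [ 878.8 -124.9] [152.  311.8] 2.6
2 [298. 172.] 2078 z [0.036 0.061] rect [880.5 319.5] [202.8 127.1] 84.4
91 [389. 205.] 1326 z [0.034 0.041] rect [814.2 124.4] [163.4  91.9] 78.6
132 [181. 267.] 3604 z [0.097 0.102] rect [658. 545.] [109.8 286.9] 90.0
141 [706. 276.] 1625 z [0.078 0.117] rect [ 631.  -527.8] [248.9  83.9] 14.7
157 [496. 226.] 244 z [0.039 0.044] rect [ 750.7 -107.1] [52.5 51.4] 5.7
214 [616. 261.] 138 z [0.008 0.012] rect [ 681.5 -374.5] [ 34.5 130.8] 43.1
232 [239. 296.] 312 z [0.022 0.028] rect [633.6 448.8] [181.5  30.6] 3.2
254 [549. 283.] 900 z [0.045 0.073] rect [ 625.6 -223.5] [131.3  67.1] 3.6
306 [474. 286.] 966 z [0.058 0.065] rect [616.7 -42.7] [ 90.  144.3] 6.2
337 [334. 294.] 469 z [0.01  0.015] rect [609.1 240.2] [160.8  34.1] 81.6
394 [384. 321.] 91 z [0.014 0.018] rect [548.4 135.2] [16.2 55. ] 67.0
429 [269. 364.] 619 z [0.025 0.038] rect [460.3 378.2] [168.2 101. ] 2.1
440 [635. 360.] 710 z [0.026 0.037] rect [ 459.7 -384.7] [131.8 136.1] 85.0
495 [403. 354.] 162 z [0.009 0.027] rect [478.8  97.8] [47.3 43.6] 17.8
496 [454. 353.] 95 z [0.015 0.018] rect [477.2 -13.3] [15.8 53.9] 88.3
537 [543. 361.] 152 z [0.009 0.027] rect [ 459.  -197.2] [46.8 45.3] 34.1
554 [270. 359.] 26 z [0.008 0.01 ] rect [471.6 377.2] [35.5 15.4] 89.4
572 [355. 369.] 161 z [0.009 0.028] rect [448.6 197.8] [44.7 48.1] 0.9
589 [183. 403.] 791 z [0.023 0.038] rect [377.2 546.6] [164.5  93.2] 7.0
683 [275. 389.] 25 z [0.008 0.011] rect [405.3 361.5] [18.5 38.6] 5.1
718 [186. 397.] 28 z [0.007 0.009] rect [388.9 551.4] [21.  27.9] 8.1
780 [550. 426.] 151 z [0.018 0.022] rect [ 326.8 -201.8] [58.8 54.3] 89.3
788 [723. 439.] 616 z [0.073 0.116] rect [ 311.9 -541.2] [ 55.  117.7] 50.3
794 [320. 440.] 516 z [0.01  0.015] rect [303.1 268.9] [84.9 59.1] 11.7
```

View pics/crop0.png

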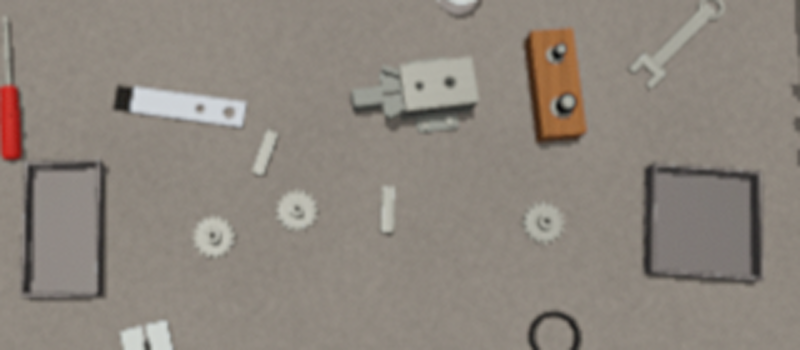

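The crop confirms the choices. The link's eyes are at crop (200,107) and (230,112), so its holed end faces the bracket. Bracket holes: lock (420,87), pivot (450,82). Rack knobs: small (558,50), large (565,102). Next come the precise measurements.

```bash
cat > meas.py <<'E'
from h import *
def holes(c,box,zp,lo,hi,thr=None):
    x0,y0,x1,y1=box; g=cv2.cvtColor(c['color'],cv2.COLOR_RGB2GRAY)[y0:y1,x0:x1]
    g=cv2.resize(g,None,fx=6,fy=6,interpolation=cv2.INTER_CUBIC); t=thr or cv2.threshold(g,0,255,cv2.THRESH_OTSU)[0]
    m=(g<t).astype(np.uint8); n,l,st,ce=cv2.connectedComponentsWithStats(m); out=[]
    for i in range(1,n):
        if lo<st[i,4]/36<hi: 
            u=(ce[i]+.5)/6-.5+[x0,y0]; out.append((u.round(1),st[i,4]//36,ray(c,*u,zp).round(4)))
    return t,out
E
python3 - <<'E'
from meas import *
t=np.load('top.npy',allow_pickle=True).item(); s=np.load('scene.npy',allow_pickle=True).item()
def U(x,y): return int(165+x/2.5),int(165+y/2.5)
b=U(408,65)+U(468,100)
print('bracket top',holes(t,b,.062,4,60))
a=proj(s,ray(t,*((np.array(b[:2])+b[2:])/2),.062)); x,y=a.astype(int)
print('bracket scene',holes(s,(x-22,y-22,x+22,y+22),.062,4,80))
b=U(185,98)+U(240,120)
print('link top',holes(t,b,.010,3,60))
a=proj(s,ray(t,*((np.array(b[:2])+b[2:])/2),.010)); x,y=a.astype(int)
print('link scene',holes(s,(x-20,y-18,x+20,y+18),.010,3,60))
b=U(540,35)+U(580,125); print('pins top',holes(t,b,.075,3,60,60))
print('pins scene',holes(s,(180,290,215,330),.075,3,80,60))
def rect(c,mask,zp):
    k=max(cv2.findContours(mask.astype(np.uint8),cv2.RETR_EXTERNAL,cv2.CHAIN_APPROX_NONE)[0],key=cv2.contourArea)
    W=np.array([ray(c,u,v,zp)[:2] for u,v in k[:,0]],np.float32)*1000; r=cv2.minAreaRect(W); return np.round(cv2.boxPoints(r),1).tolist(),np.round(r[0],1),np.round(r[1],1),round(r[2],2)
P=pts(t); roi=np.zeros((420,560),bool); x0,y0=U(340,50);x1,y1=U(485,135); roi[y0:y1,x0:x1]=1
print('plate',rect(t,roi&(P[...,2]>.057),.062))
roi[:]=0; x0,y0=U(100,75);x1,y1=U(255,135); roi[y0:y1,x0:x1]=1
print('link',rect(t,roi&(t['color'].min(2)>165),.010), rect(t,roi&(P[...,2]>.005),.010))
roi[:]=0; x0,y0=U(520,20);x1,y1=U(590,150); roi[y0:y1,x0:x1]=1
print('rack',rect(t,roi&(P[...,2]>.038),.045))
E
```

```text
bracket top (141.0, [(array([344.5, 197.4]), np.int32(17), array([ 0.6227, -0.0841,  0.062 ])), (array([332.3, 198.9]), np.int32(9), array([ 0.6187, -0.0481,  0.062 ]))])
bracket scene (110.0, [(array([252. , 251.3]), np.int32(8), array([ 0.5966, -0.023 ,  0.062 ])), (array([259.6, 257.3]), np.int32(5), array([ 0.6229, -0.0211,  0.062 ])), (array([249.3, 262.7]), np.int32(7), array([ 0.6167, -0.0494,  0.062 ])), (array([239.1, 272.5]), np.int32(16), array([ 0.6202, -0.085 ,  0.062 ])), (array([262.4, 285.7]), np.int32(5), array([ 0.6856, -0.0682,  0.062 ]))])
link top (180.0, [(array([257. , 204.1]), np.int32(8), array([0.6179, 0.177 , 0.01  ])), (array([244.5, 207.8]), np.int32(11), array([0.6065, 0.2153, 0.01  ])), (array([256.1, 209.4]), np.int32(18), array([0.6011, 0.1798, 0.01  ]))])
link scene (170.0, [(array([317.7, 213.3]), np.int32(9), array([0.6043, 0.2143, 0.01  ])), (array([307.5, 219.2]), np.int32(15), array([0.5985, 0.1785, 0.01  ]))])
pins top (60, [(array([387.3, 186.6]), np.int32(6), array([ 0.6508, -0.209 ,  0.075 ])), (array([389.5, 208.2]), np.int32(13), array([ 0
[... 413 characters left out ...]
877929688, -24.899999618530273]], array([619.9, -71.1]), array([55.1, 86.6]), 6.6)
link ([[582.7000122070312, 163.8000030517578], [614.9000244140625, 158.89999389648438], [635.2999877929688, 294.20001220703125], [603.0999755859375, 299.1000061035156]], array([609., 229.]), array([136.8,  32.6]), 81.43) ([[576.7000122070312, 162.39999389648438], [614.0, 156.10000610351562], [640.9000244140625, 315.70001220703125], [603.5999755859375, 322.0]], array([608.8, 239.1]), array([161.8,  37.8]), 80.44)
rack ([[557.5, -193.3000030517578], [560.9000244140625, -247.39999389648438], [692.0999755859375, -239.1999969482422], [688.7000122070312, -185.0]], array([ 624.8, -216.2]), array([131.5,  54.2]), 3.6)
```

```bash
R='[1,[0.29,0.645,0],0.39]'; 
python3 -m crank '[[1,[0.3,0.65,0],0.4],[1,[0.3,0.65,0],0.4],[1,[0.3,0.65,0],0.4],[1,[0.3,0.65,0],0.4],[1,[0.3,0.65,0],0.4],[1,[0.3,0.65,0],0.4],[1,[0.3,0.65,0],0.4],[1,[0.3,0.65,0],0.4]]' 10
python3 -m crank '[[1,[0.3,0.65,0],0.4],[1,[0.3,0.65,0],0.4],[1,[0.3,0.65,0],0.4],[1,[0.3,0.65,0],0.4],[1,[0.3,0.65,0],0.4],[1,[0.3,0.65,0],0.4],[1,[0.3,0.65,0],0.4],[1,[0.3,0.65,0],0.4]]'
python3 -m crank '[[1,[0.3,0.65,0],0.4],[1,[0.3,0.65,0],0.4],[1,[0.3,0.65,0],0.4],[1,[0.3,0.65,0],0.4],[1,[0.3,0.65,0],0.4],[1,[0.3,0.65,0],0.3],[0,[0,0,0],0],[0,[0,0,0],0]]'
cat > tgt.py <<'E'
# usage: tgt.py x y z toolY_angle -> remaining shares (60 mm, 0.12 rad)
import sys; from h import *
s=robot.read_state(); x,y,z,a=map(float,sys.argv[1:5]); m=R.from_quat(s['orientation']).as_matrix()
c=np.arctan2(m[1,1],m[0,1]); d=(a-c+np.pi/2)%np.pi-np.pi/2
e=np.array([x,y,z])-s['tcp_pos']
print('t',round(s['t'],2),'tcp',s['tcp_pos'].round(4),'ang',round(c,3),'q7',s['joint_positions'][6].round(2),'tilt',m[2,2].round(4),'shares',(e/.06).round(3),'turn',round(d/.12,3),'F',s['ft_force'].round(1),'w',round(s['gripper_width'],3),'grip',round(s['grip_force'],1))
E
python3 tgt.py 0.6161 0.2839 0.004 -0.150
```

```text
t: 1.1
tcp_pos: [0.3423, -0.3319, 0.2054]
orientation: [0.942, 0.335, -0.0, -0.0]
ft_force: [0.2, -0.5, 0.3]
gripper_width: 1.0
grip_force: 0.0
t: 2.1
tcp_pos: [0.4863, -0.02, 0.2054]
orientation: [0.861, 0.509, -0.0, -0.0]
ft_force: [0.8, -0.7, 0.4]
gripper_width: 1.001
grip_force: 0.0
t: 3.1
tcp_pos: [0.5937, 0.2122, 0.2049]
orientation: [0.783, 0.622, -0.001, -0.0]
ft_force: [0.5, -0.3, 0.1]
gripper_width: 0.824
grip_force: 0.0
t 3.1 tcp [0.5937 0.2122 0.2049] ang -0.229 q7 -0.89 tilt -1.0 shares [ 0.374  1.196 -3.348] turn 0.662 F [ 0.5 -0.3  0.1] w 0.824 grip 0.0
```

```bash
python3 -m crank '[[0.2,[0.19,0.6,0],0.33],[0.2,[0.19,0.6,0],0.33],[0.2,[0,0,-0.8],0],[0.2,[0,0,-0.8],0],[0.2,[0,0,-0.7],0],[0.2,[0,0,-0.6],0],[0.2,[0,0,0],0],[0.2,[0,0,0],0]]'
python3 tgt.py 0.6161 0.2839 0.004 -0.150
python3 - <<'E'
from h import *
c=cam('scene'); save('a1',c['color'][90:290,200:430],2.6)
E
```

```text
t: 4.1
tcp_pos: [0.6176, 0.2844, 0.0331]
orientation: [0.758, 0.652, 0.001, 0.0]
ft_force: [-0.0, -0.7, 0.9]
gripper_width: 0.598
grip_force: 0.0
t 4.1 tcp [0.6176 0.2844 0.0331] ang -0.151 q7 -1.01 tilt -1.0 shares [-0.025 -0.009 -0.485] turn 0.006 F [-0.  -0.7  0.9] w 0.598 grip 0.0
```

View pics/a1.png

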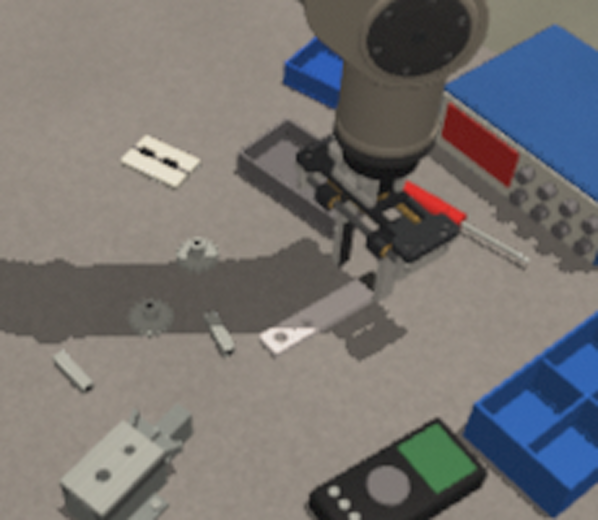

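The fingers straddle the link's tail at crop (365,280), clear of the tray. I'll descend and grip.

```bash
python3 -m crank '[[0.2,[0,0,-0.25],0],[0.2,[0,0,-0.23],0],[0.2,[0,0,0],0],[-1,[0,0,0],0],[-1,[0,0,0],0],[-1,[0,0,0],0],[-1,[0,0,0],0],[-1,[0,0,0],0]]' 45
python3 -m crank '[[-1,[0,0,0],0],[-1,[0,0,0.3],0],[-1,[0,0,0.6],0],[-1,[0,0,0.6],0],[-1,[0,0,0],0],[-1,[0,0,0],0]]'
python3 tgt.py 0.6091 0.0210 0.045 0.116
python3 - <<'E'
from h import *
c=cam('scene'); save('a2',c['color'][130:290,220:420],3); np.save('s2.npy',c,allow_pickle=True)
E
```

```text
t: 5.15
tcp_pos: [0.6169, 0.2848, 0.0029]
orientation: [0.758, 0.652, 0.0, -0.0]
ft_force: [-0.7, -0.9, 3.3]
gripper_width: 0.315
grip_force: 45.0
t: 5.9
tcp_pos: [0.6167, 0.2844, 0.0928]
orientation: [0.758, 0.652, -0.0, 0.0]
ft_force: [0.5, -1.1, -1.6]
gripper_width: 0.315
grip_force: 45.0
t 5.9 tcp [0.6167 0.2844 0.0928] ang -0.15 q7 -0.98 tilt -1.0 shares [-0.127 -4.39  -0.796] turn 2.217 F [ 0.5 -1.1 -1.6] w 0.315 grip 45.0
```

View pics/a2.png

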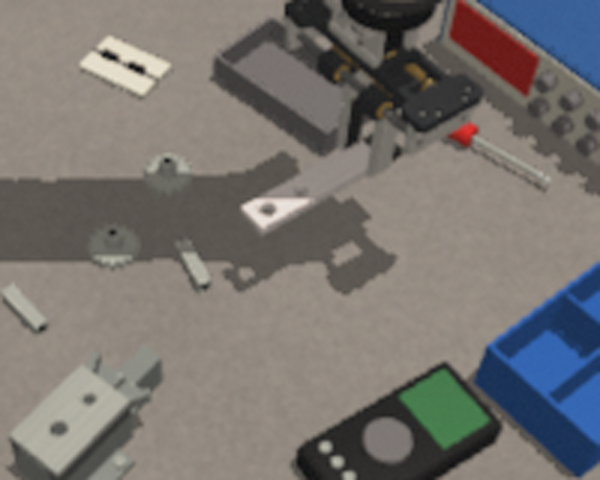

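The link is held and lifted, with its eye at crop (268,210). Next I measure its droop and lateral position.

```bash
cat > lk.py <<'E'
from h import *
import sys
lo,hi=float(sys.argv[1]),float(sys.argv[2])
for n in ('scene','top'):
    c=cam(n); P=pts(c); s=robot.read_state(); m=R.from_quat(s['orientation']).as_matrix()
    # link dir = perpendicular to tool y
    d=np.array([m[1,1],-m[0,1]]); d=d if d[1]<0 else -d; q=P-s['tcp_pos']; X=q[...,0]*d[0]+q[...,1]*d[1]; Y=-q[...,0]*d[1]+q[...,1]*d[0]
    k=(X>.02)&(X<.16)&(abs(Y)<.025)&(P[...,2]>lo)&(P[...,2]<hi)&(c['color'].max(2)>90)
    f=np.polyfit(X[k],P[...,2][k],1); print(n,k.sum(),'z at tip(124mm)',np.polyval(f,.124).round(4),'z at 30',np.polyval(f,.03).round(4),'Xmax',np.percentile(X[k],98).round(4),'Ymid',[((np.percentile(Y[k&(abs(X-x)<.012)],3)+np.percentile(Y[k&(abs(X-x)<.012)],97))/2).round(4) for x in(.04,.08,.11)])
E
python3 lk.py .07 .12
```

```text
scene 415 z at tip(124mm) 0.0984 z at 30 0.1001 Xmax 0.1249 Ymid [np.float64(-0.0001), np.float64(-0.0004), np.float64(-0.0009)]Traceback (most recent call last):
  File "lk.py", line 9, in <module>
    f=np.polyfit(X[k],P[...,2][k],1); print(n,k.sum(),'z at tip(124mm)',np.polyval(f,.124).round(4),'z at 30',np.polyval(f,.03).round(4),'Xmax',np.percentile(X[k],98).round(4),'Ymid',[((np.percentile(Y[k&(abs(X-x)<.012)],3)+np.percentile(Y[k&(abs(X-x)<.012)],97))/2).round(4) for x in(.04,.08,.11)])
    raise TypeError("expected non-empty vector for x")
TypeError: expected non-empty vector for x
```

```bash
python3 -m crank '[[-1,[-0.1,-0.53,0],0.55],[-1,[-0.1,-0.53,0],0.55],[-1,[-0.1,-0.53,0],0.55],[-1,[-0.09,-0.52,0],0.55],[-1,[0,0,-0.4],0],[-1,[0,0,-0.39],0],[-1,[0,0,0],0],[-1,[0,0,0],0]]'
python3 tgt.py 0.5931 0.158 0.0455 0.116; sed -i "s/'scene','top'/'scene',/" lk.py;  python3 lk.py .035 .07
```

```text
t: 7.05
tcp_pos: [0.5935, 0.1585, 0.0457]
orientation: [0.665, 0.746, 0.0, -0.0]
ft_force: [0.4, 0.0, -0.4]
gripper_width: 0.309
grip_force: 45.0
t 7.05 tcp [0.5935 0.1585 0.0457] ang 0.114 q7 -0.62 tilt -1.0 shares [-0.007 -0.009 -0.003] turn 0.013 F [ 0.4  0.  -0.4] w 0.309 grip 45.0
scene 534 z at tip(124mm) 0.0479 z at 30 0.0557 Xmax 0.1563 Ymid [np.float64(-0.0005), np.float64(-0.0007), np.float64(-0.002)]
```

```bash
python3 -m crank '[[-1,[0.035,-0.3,0],0],[-1,[0.035,-0.3,0],0],[-1,[0.035,-0.3,0],0],[-1,[0.035,-0.3,0],0],[-1,[0.035,-0.3,0],0],[-1,[0,0,0],0]]'
python3 tgt.py 0.6090 0.0215 0.0455 0.116
python3 -m crank '[[-1,[0.023,-0.2,0],0],[-1,[0.023,-0.2,0],0],[-1,[0.023,-0.2,0],0],[-1,[0,0,0],0]]'
python3 tgt.py 0.6090 0.0215 0.0455 0.116
python3 - <<'E'
from h import *
c=cam('scene'); save('a3',c['color'][190:310,200:330],4.5)
E
```

```text
t: 7.85
tcp_pos: [0.6042, 0.066, 0.0452]
orientation: [0.667, 0.745, -0.0, 0.0]
ft_force: [0.6, 1.6, -0.8]
gripper_width: 0.314
grip_force: 45.0
t 7.85 tcp [0.6042 0.066  0.0452] ang 0.112 q7 -0.47 tilt -1.0 shares [ 0.08  -0.741  0.006] turn 0.037 F [ 0.6  1.6 -0.8] w 0.314 grip 45.0
t: 8.35
tcp_pos: [0.6082, 0.0307, 0.0452]
orientation: [0.666, 0.746, -0.0, 0.0]
ft_force: [0.6, -0.0, -1.3]
gripper_width: 0.31
grip_force: 45.0
t 8.35 tcp [0.6082 0.0307 0.0452] ang 0.112 q7 -0.41 tilt -1.0 shares [ 0.013 -0.154  0.005] turn 0.029 F [ 0.6 -0.  -1.3] w 0.31 grip 45.0
```

View pics/a3.png

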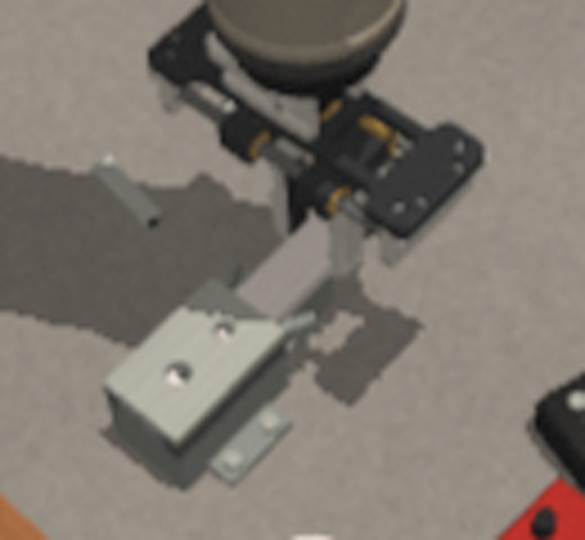

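The link is in the slot with about 9 mm to go, and shows bright through both holes at (178,375) and (225,330). I'll push gently to the stop.

```bash
python3 -m crank '[[-1,[0.01,-0.08,0],0],[-1,[0.006,-0.05,0],0],[-1,[0,0,0],0]]'
python3 -m crank '[[-1,[0.004,-0.03,0],0],[-1,[0,0,0],0]]'
python3 -m crank '[[-1,[0.003,-0.025,0],0],[-1,[0,0,0],0]]'
python3 -m crank '[[-1,[0.003,-0.025,0],0],[-1,[0,0,0],0]]'
python3 tgt.py 0.6090 0.0215 0.0455 0.116
```

```text
t: 8.78
tcp_pos: [0.609, 0.0242, 0.0452]
orientation: [0.666, 0.746, -0.0, -0.0]
ft_force: [0.4, 0.2, -0.7]
gripper_width: 0.314
grip_force: 45.0
t: 9.02
tcp_pos: [0.6093, 0.0225, 0.0453]
orientation: [0.666, 0.746, -0.0, -0.0]
ft_force: [0.7, 0.1, -0.8]
gripper_width: 0.312
grip_force: 45.0
t: 9.28
tcp_pos: [0.6094, 0.0218, 0.0453]
orientation: [0.665, 0.746, 0.0, -0.0]
ft_force: [-1.9, 4.1, -1.9]
gripper_width: 0.31
grip_force: 45.0
t: 9.52
tcp_pos: [0.6094, 0.0216, 0.0453]
orientation: [0.665, 0.747, 0.001, -0.001]
ft_force: [-0.9, 10.9, -1.0]
gripper_width: 0.312
grip_force: 45.0
t 9.53 tcp [0.6094 0.0216 0.0453] ang 0.116 q7 -0.39 tilt -1.0 shares [-0.007 -0.002  0.003] turn 0.004 F [-0.9 10.9 -1. ] w 0.312 grip 45.0
```

```bash
python3 -m crank '[[-1,[0,0.02,-0.033],0],[-1,[0,0,0],0],[0.2,[0,0,0],0],[0.2,[0,0,0],0],[0.2,[0,0,0],0],[0.2,[0,0,0.5],0],[0.2,[0,0,0.7],0],[0.2,[0,0,0.4],0]]'
python3 -m crank '[[0.2,[-0.05,-0.7,0],0],[0.2,[-0.05,-0.7,0],0],[0.2,[-0.05,-0.7,0],0],[0.2,[-0.05,-0.7,0],0],[0.2,[-0.05,-0.7,0],0],[0.2,[-0.03,-0.48,0],0],[0.2,[0,0,0],0]]'
python3 tgt.py 0.593 -0.2175 0.052 0.116
python3 - <<'E'
from meas import *
c=cam('top'); g=cv2.cvtColor(c['color'],cv2.COLOR_RGB2GRAY); save('b1',c['color'][170:235,225:410],4); np.save('t3.npy',c,allow_pickle=True)
print(holes(c,(328,191,354,205),.062,3,60))
E
```

```text
t: 10.52
tcp_pos: [0.6102, 0.0207, 0.1413]
orientation: [0.666, 0.746, 0.001, 0.001]
ft_force: [1.0, 0.5, -0.2]
gripper_width: 0.603
grip_force: 0.0
t: 11.4
tcp_pos: [0.5921, -0.2211, 0.139]
orientation: [0.667, 0.745, -0.0, 0.0]
ft_force: [0.1, 0.6, 0.1]
gripper_width: 0.603
grip_force: 0.0
t 11.4 tcp [ 0.5921 -0.2211  0.139 ] ang 0.11 q7 0.1 tilt -1.0 shares [ 0.015  0.06  -1.45 ] turn 0.049 F [0.1 0.6 0.1] w 0.603 grip 0.0
(152.0, [(array([344.5, 197.5]), np.int32(18), array([ 0.6226, -0.0842,  0.062 ])), (array([332.3, 199. ]), np.int32(9), array([ 0.6185, -0.048 ,  0.062 ]))])
```

View pics/b1.png

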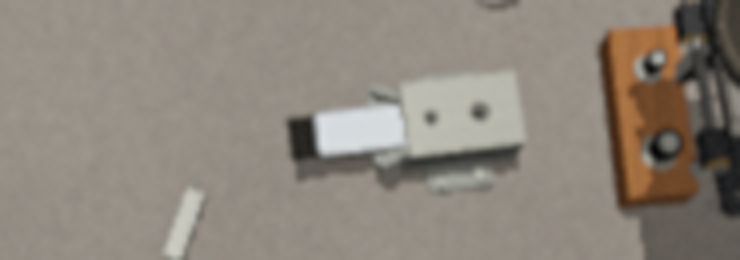

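The link sits in the bracket, with its sleeve at (300,137) on the porch side. The large knob is at (663,145) in the rack. Now I pick up the pivot pin.

```bash
python3 -m crank '[[0,[0.02,0.06,-0.4],0.05],[0,[0,0,-0.5],0],[0,[0,0,-0.35],0],[0,[0,0,-0.2],0],[0,[0,0,0],0]]' 25
python3 tgt.py 0.593 -0.2175 0.052 0.116
python3 - <<'E'
from h import *
c=cam('scene'); save('b2',c['color'][250:360,150:290],4)
E
```

```text
t: 12.08
tcp_pos: [0.5939, -0.214, 0.0518]
orientation: [0.663, 0.748, -0.0, -0.001]
ft_force: [0.0, -0.1, 0.8]
gripper_width: 0.498
grip_force: 0.0
t 12.07 tcp [ 0.5939 -0.214   0.0518] ang 0.121 q7 0.03 tilt -1.0 shares [-0.014 -0.058  0.003] turn -0.038 F [ 0.  -0.1  0.8] w 0.498 grip 0.0
```

View pics/b2.png

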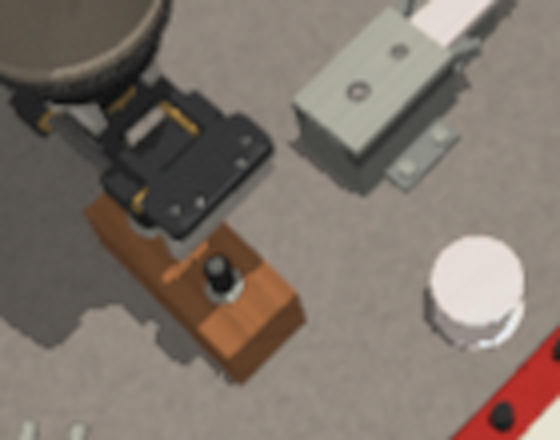

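Fingers are around the hidden large knob, and the lock pin at (220,278) is untouched. I'll correct y, then grip and lift.

```bash
python3 -m crank '[[0,[-0.01,-0.055,0],-0.03],[0,[0,0,0],0],[-1,[0,0,0],0],[-1,[0,0,0],0],[-1,[0,0,0],0],[-1,[0,0,0],0],[-1,[0,0,0],0]]' 30
python3 tgt.py 0.593 -0.2175 0.052 0.116
python3 -m crank '[[-1,[0,0,0.3],0],[-1,[0,0,0.6],0],[-1,[0,0,0.6],0],[-1,[0,0,0],0],[-1,[0,0,0],0]]'
python3 tgt.py 0.6213 -0.0843 0.120 0.116
python3 - <<'E'
from h import *
c=cam('scene'); save('b3',c['color'][230:330,150:280],5)
E
```

```text
t: 13.0
tcp_pos: [0.5935, -0.2177, 0.0524]
orientation: [0.665, 0.747, -0.0, 0.0]
ft_force: [-0.8, 0.2, 0.9]
gripper_width: 0.226
grip_force: 30.0
t 13.0 tcp [ 0.5935 -0.2177  0.0524] ang 0.117 q7 0.03 tilt -1.0 shares [-0.008  0.004 -0.006] turn -0.005 F [-0.8  0.2  0.9] w 0.226 grip 30.0
t: 13.62
tcp_pos: [0.5933, -0.2179, 0.1426]
orientation: [0.665, 0.747, -0.0, 0.0]
ft_force: [-0.6, 0.1, -1.1]
gripper_width: 0.223
grip_force: 30.0
t 13.62 tcp [ 0.5933 -0.2179  0.1426] ang 0.116 q7 0.1 tilt -1.0 shares [ 0.467  2.226 -0.377] turn -0.004 F [-0.6  0.1 -1.1] w 0.223 grip 30.0
```

View pics/b3.png

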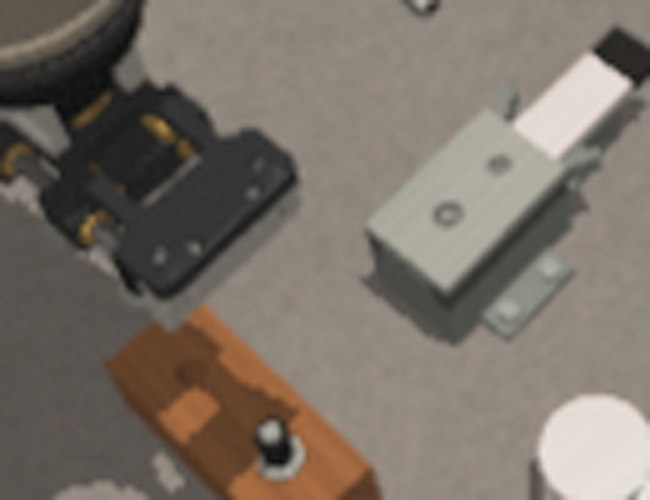

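The rack's hole at (190,375) is empty, so the pivot pin is held. I'll carry it over the pivot hole.

```bash
python3 -m crank '[[-1,[0.117,0.556,0],0],[-1,[0.117,0.556,0],0],[-1,[0.117,0.556,0],0],[-1,[0.116,0.556,0],0],[-1,[0,0,-0.3],0],[-1,[0,0,0],0],[-1,[0,0,0],0]]'
python3 tgt.py 0.6213 -0.0843 0.120 0.116
python3 - <<'E'
from h import *
c=cam('scene'); save('b4',c['color'][220:320,190:320],5)
E
```

```text
t: 14.55
tcp_pos: [0.6211, -0.0855, 0.1239]
orientation: [0.665, 0.747, -0.0, -0.0]
ft_force: [-0.8, -0.2, -0.5]
gripper_width: 0.226
grip_force: 30.0
t 14.55 tcp [ 0.6211 -0.0855  0.1239] ang 0.115 q7 -0.14 tilt -1.0 shares [ 0.003  0.019 -0.066] turn 0.007 F [-0.8 -0.2 -0.5] w 0.226 grip 30.0
```

View pics/b4.png

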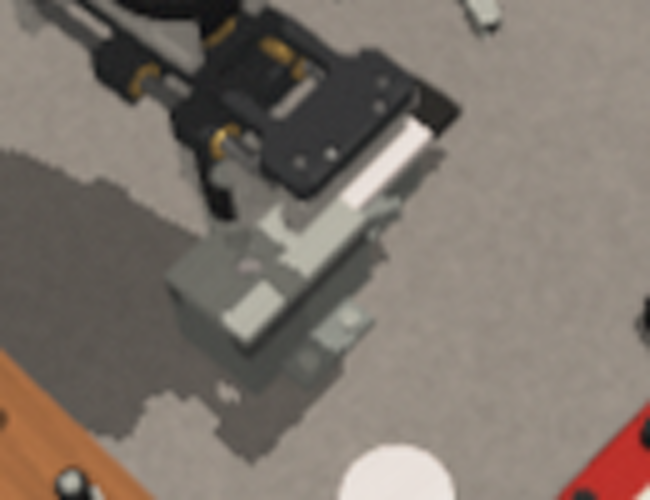

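The hole at (250,265) is below the gripper, but the pin is hidden behind the fingers. I'll descend in small steps and watch the force.

```bash
python3 -m crank '[[-1,[0,0.02,-0.15],0],[-1,[0,0,-0.1],0],[-1,[0,0,-0.05],0],[-1,[0,0,0],0]]'
python3 -m crank '[[-1,[0,0,-0.06],0],[-1,[0,0,-0.06],0],[-1,[0,0,0],0]]'
python3 -m crank '[[-1,[0,0,-0.06],0],[-1,[0,0,0],0]]'
python3 tgt.py 0.6213 -0.0843 0.0694 0.116
```

```text
t: 15.1
tcp_pos: [0.6213, -0.0831, 0.106]
orientation: [0.665, 0.747, -0.0, -0.0]
ft_force: [0.2, 0.0, -0.5]
gripper_width: 0.226
grip_force: 30.0
t: 15.48
tcp_pos: [0.6213, -0.0831, 0.0988]
orientation: [0.665, 0.747, -0.0, -0.0]
ft_force: [-0.3, -0.0, 0.2]
gripper_width: 0.227
grip_force: 30.0
t: 15.72
tcp_pos: [0.6213, -0.0831, 0.0952]
orientation: [0.665, 0.747, -0.0, -0.0]
ft_force: [-0.2, 0.4, -0.3]
gripper_width: 0.226
grip_force: 30.0
t 15.72 tcp [ 0.6213 -0.0831  0.0952] ang 0.117 q7 -0.17 tilt -1.0 shares [ 0.   -0.02 -0.43] turn -0.005 F [-0.2  0.4 -0.3] w 0.226 grip 30.0
```

In the hole with no contact force; continue.

```bash
python3 -m crank '[[-1,[0,-0.01,-0.05],0],[-1,[0,0,-0.05],0],[-1,[0,0,0],0]]'
python3 -m crank '[[-1,[0,0,-0.05],0],[-1,[0,0,-0.05],0],[-1,[0,0,0],0]]'
python3 -m crank '[[-1,[0,0,-0.05],0],[-1,[0,0,-0.05],0],[-1,[0,0,0],0]]'
python3 -m crank '[[-1,[0,0,-0.05],0],[-1,[0,0,0],0]]'
python3 tgt.py 0.6213 -0.0843 0.0694 0.116
```

```text
t: 16.1
tcp_pos: [0.6213, -0.0837, 0.0892]
orientation: [0.665, 0.747, -0.0, -0.0]
ft_force: [-0.2, -0.1, -0.0]
gripper_width: 0.227
grip_force: 30.0
t: 16.48
tcp_pos: [0.6213, -0.0837, 0.0832]
orientation: [0.665, 0.747, -0.0, -0.0]
ft_force: [-0.2, 0.4, -0.7]
gripper_width: 0.228
grip_force: 30.0
t: 16.85
tcp_pos: [0.6213, -0.0837, 0.0772]
orientation: [0.665, 0.747, -0.0, -0.0]
ft_force: [0.3, -0.8, -1.3]
gripper_width: 0.228
grip_force: 30.0
t: 17.1
tcp_pos: [0.6213, -0.0837, 0.0743]
orientation: [0.665, 0.747, -0.0, -0.0]
ft_force: [-0.6, 0.5, -1.0]
gripper_width: 0.229
grip_force: 30.0
t 17.1 tcp [ 0.6213 -0.0837  0.0743] ang 0.117 q7 -0.18 tilt -1.0 shares [-0.    -0.009 -0.081] turn -0.004 F [-0.6  0.5 -1. ] w 0.229 grip 30.0
```

```bash
python3 -m crank '[[-1,[0,0,-0.05],0],[-1,[0,0,-0.025],0],[-1,[0,0,0],0]]'
python3 -m crank '[[-1,[0,0,-0.015],0],[-1,[0,0,0],0],[0,[0,0,0],0],[0,[0,0,0],0],[0,[0,0,0],0],[0,[0,0,0.5],0],[0,[0,0,0.6],0],[0,[0,0,0.2],0]]'
python3 -m crank '[[0,[0.09,-0.7,0],0],[0,[0.09,-0.7,0],0],[0,[0.09,-0.5,0],0],[0,[0.09,-0.25,0],0],[0,[0,0,0],0],[0,[0,0,0],0]]'
python3 tgt.py 0.657 -0.214 0.052 0.116
python3 - <<'E'
from meas import *
c=cam('top'); t=np.load('top.npy',allow_pickle=True).item()
save('b5',c['color'][170:235,300:430],5)
print(holes(c,(378,170,400,215),.075,3,60,60))
c=cam('scene'); save('b6',c['color'][220:345,150:300],4); P=pts(c); d=np.hypot(P[...,0]-.6213,P[...,1]+.0843)<.009
print('knob top z',np.percentile(P[...,2][d],[80,95,99]).round(4))
E
```

```text
t: 17.48
tcp_pos: [0.6213, -0.0837, 0.0698]
orientation: [0.665, 0.747, -0.0, -0.0]
ft_force: [-0.6, -0.0, -0.3]
gripper_width: 0.226
grip_force: 30.0
t: 18.48
tcp_pos: [0.6223, -0.0837, 0.1491]
orientation: [0.665, 0.747, 0.001, 0.001]
ft_force: [0.1, 0.4, 0.3]
gripper_width: 0.502
grip_force: 0.0
t: 19.23
tcp_pos: [0.6431, -0.2109, 0.147]
orientation: [0.664, 0.748, 0.0, -0.0]
ft_force: [0.9, -0.3, 0.7]
gripper_width: 0.502
grip_force: 0.0
t 19.23 tcp [ 0.6431 -0.2109  0.147 ] ang 0.118 q7 0.07 tilt -1.0 shares [ 0.232 -0.052 -1.583] turn -0.019 F [ 0.9 -0.3  0.7] w 0.502 grip 0.0
(60, [(array([393.3, 171.3]), np.int32(12), array([ 0.6975, -0.2299,  0.075 ])), (array([396.7, 183.4]), np.int32(49), array([ 0.6602, -0.2375,  0.075 ])), (array([387.1, 185.9]), np.int32(11), array([ 0.6528, -0.2087,  0.075 ])), (array([378.6, 205.9]), np.int32(23), array([ 0.593 , -0.1804,  0.075 ])), (array([389.3, 207.6]), np.int32(11), array([ 0.5875, -0.2112,  0.075 ]))])
knob top z [0.0955 0.0969 0.0972]
```

View pics/b6.png

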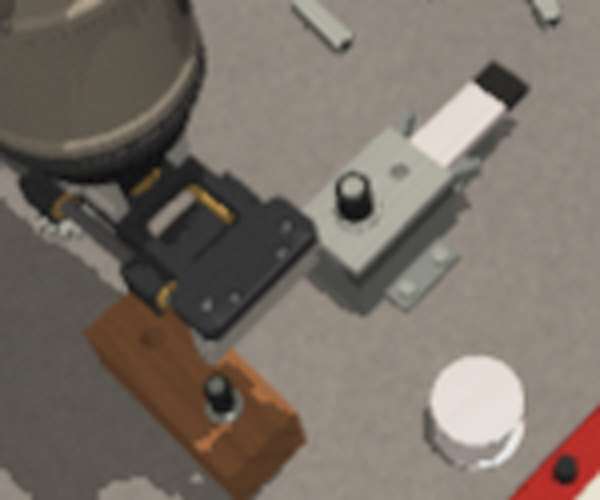

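The pivot pin stands upright in its hole at (354,195), and the lock pin at (220,395) is still in the rack. I'll check the seat height against the plate in the same view.

```bash
python3 - <<'E'
from h import *
for n in('scene','top'):
    c=cam(n); P=pts(c)
    f=lambda x,y,r:P[...,2][np.hypot(P[...,0]-x,P[...,1]-y)<r]
    k=np.hypot(P[...,0]-.6213,P[...,1]+.0843)<.02; 
    z=P[...,2]; br=(np.hypot(P[...,0]-.619,P[...,1]+.066)<.05)&(z>.055)&(z<.07)
    kn=k&(z>.08); print(n,'plate',np.median(z[br]).round(4),'knob top',np.percentile(z[kn],[50,90,98]).round(4),'knob xy',P[kn][:,:2].mean(0).round(4))
E
```

```text
scene plate 0.0637 knob top [0.0928 0.0957 0.0964] knob xy [ 0.6232 -0.0866]
top plate 0.0619 knob top [0.0921 0.0955 0.0968] knob xy [ 0.6204 -0.0843]
```

```bash
python3 -m crank '[[0,[0.235,-0.05,-0.4],-0.02],[0,[0,0,-0.5],0],[0,[0,0,-0.4],0],[0,[0,0,-0.15],0],[0,[0,0,0],0]]' 25
python3 tgt.py 0.657 -0.214 0.052 0.116
```

```text
t: 20.05
tcp_pos: [0.657, -0.2156, 0.06]
orientation: [0.666, 0.746, -0.0, -0.0]
ft_force: [0.1, 0.0, 0.2]
gripper_width: 0.501
grip_force: 0.0
t 20.05 tcp [ 0.657  -0.2156  0.06  ] ang 0.114 q7 0.02 tilt -1.0 shares [-0.001  0.026 -0.133] turn 0.014 F [0.1 0.  0.2] w 0.501 grip 0.0
```

```bash
python3 -m crank '[[0,[0,0.026,-0.133],0.014],[0,[0,0,0],0],[-1,[0,0,0],0],[-1,[0,0,0],0],[-1,[0,0,0],0],[-1,[0,0,0],0],[-1,[0,0,0],0],[-1,[0,0,0],0]]' 30
python3 tgt.py 0.657 -0.214 0.052 0.116
python3 -m crank '[[-1,[0,0,0.3],0],[-1,[0,0,0.6],0],[-1,[0,0,0.7],0],[-1,[0,0,0],0],[-1,[0,0,0],0]]'
python3 tgt.py 0.6171 -0.0485 0.120 0.116
```

```text
t: 21.05
tcp_pos: [0.6572, -0.2142, 0.0522]
orientation: [0.665, 0.747, 0.0, 0.0]
ft_force: [-0.5, -0.6, 1.4]
gripper_width: 0.151
grip_force: 30.0
t 21.05 tcp [ 0.6572 -0.2142  0.0522] ang 0.116 q7 0.01 tilt -1.0 shares [-0.003  0.004 -0.004] turn 0.002 F [-0.5 -0.6  1.4] w 0.151 grip 30.0
t: 21.68
tcp_pos: [0.657, -0.2142, 0.1486]
orientation: [0.665, 0.747, -0.0, 0.0]
ft_force: [0.1, -0.7, -0.1]
gripper_width: 0.153
grip_force: 30.0
t 21.68 tcp [ 0.657  -0.2142  0.1486] ang 0.116 q7 0.07 tilt -1.0 shares [-0.665  2.762 -0.476] turn 0.002 F [ 0.1 -0.7 -0.1] w 0.153 grip 30.0
```

```bash
python3 -m crank '[[-1,[-0.13,0.55,0.1],0],[-1,[-0.13,0.55,0],0],[-1,[-0.13,0.55,0],0],[-1,[-0.13,0.55,0],0],[-1,[-0.13,0.56,0],0],[-1,[0,0,0],0],[-1,[0,0,-0.3],0],[-1,[0,0,-0.2],0]]'
python3 -m crank '[[-1,[0,0,0],0],[-1,[0,0,0],0]]'
python3 tgt.py 0.6171 -0.0485 0.109 0.116
python3 - <<'E'
from h import *
for n in('scene','top'):
    c=cam(n);P=pts(c);z=P[...,2];k=(np.hypot(P[...,0]-.6213,P[...,1]+.0843)<.02)&(z>.08)&(z<.1); print(k.sum())
E
```

```text
t: 22.68
tcp_pos: [0.6174, -0.0498, 0.1219]
orientation: [0.666, 0.746, -0.001, -0.001]
ft_force: [-0.1, -0.1, -0.8]
gripper_width: 0.152
grip_force: 30.0
t: 22.92
tcp_pos: [0.6182, -0.0489, 0.124]
orientation: [0.665, 0.747, 0.0, -0.0]
ft_force: [-0.1, 0.3, -1.2]
gripper_width: 0.151
grip_force: 30.0
t 22.93 tcp [ 0.6182 -0.0489  0.124 ] ang 0.115 q7 -0.2 tilt -1.0 shares [-0.019  0.006 -0.25 ] turn 0.005 F [-0.1  0.3 -1.2] w 0.151 grip 30.0
81
0
```

```bash
python3 -m crank '[[-1,[-0.018,0.006,-0.15],0],[-1,[0,0,-0.1],0],[-1,[0,0,-0.04],0],[-1,[0,0,0],0]]'
python3 -m crank '[[-1,[0,0,-0.06],0],[-1,[0,0,-0.06],0],[-1,[0,0,0],0]]'
python3 -m crank '[[-1,[0,0,-0.06],0],[-1,[0,0,0],0]]'
python3 tgt.py 0.6171 -0.0485 0.0694 0.116
```

```text
t: 23.52
tcp_pos: [0.617, -0.0481, 0.1065]
orientation: [0.665, 0.747, -0.0, -0.0]
ft_force: [0.4, -0.0, -0.8]
gripper_width: 0.151
grip_force: 30.0
t: 23.9
tcp_pos: [0.6169, -0.0482, 0.0992]
orientation: [0.665, 0.747, -0.0, -0.0]
ft_force: [-0.5, 0.4, -0.2]
gripper_width: 0.151
grip_force: 30.0
t: 24.15
tcp_pos: [0.6169, -0.0482, 0.0957]
orientation: [0.665, 0.747, -0.0, -0.0]
ft_force: [-0.7, -0.0, -1.3]
gripper_width: 0.156
grip_force: 30.0
t 24.15 tcp [ 0.6169 -0.0482  0.0957] ang 0.116 q7 -0.23 tilt -1.0 shares [ 0.003 -0.004 -0.438] turn 0.001 F [-0.7 -0.  -1.3] w 0.156 grip 30.0
```

```bash
python3 -m crank '[[-1,[0,0,-0.05],0],[-1,[0,0,-0.05],0],[-1,[0,0,0],0]]'
python3 -m crank '[[-1,[0,0,-0.05],0],[-1,[0,0,-0.05],0],[-1,[0,0,0],0]]'
python3 -m crank '[[-1,[0,0,-0.05],0],[-1,[0,0,-0.05],0],[-1,[0,0,0],0]]'
python3 tgt.py 0.6171 -0.0485 0.0694 0.116
```

```text
t: 24.52
tcp_pos: [0.6169, -0.0482, 0.0896]
orientation: [0.665, 0.747, -0.0, -0.0]
ft_force: [-0.2, 0.7, -0.1]
gripper_width: 0.147
grip_force: 30.0
t: 24.9
tcp_pos: [0.6169, -0.0482, 0.0836]
orientation: [0.665, 0.747, -0.0, -0.0]
ft_force: [0.4, 0.6, -0.5]
gripper_width: 0.148
grip_force: 30.0
t: 25.28
tcp_pos: [0.6169, -0.0482, 0.0776]
orientation: [0.665, 0.747, -0.0, -0.0]
ft_force: [-0.1, -0.7, -0.9]
gripper_width: 0.155
grip_force: 30.0
t 25.27 tcp [ 0.6169 -0.0482  0.0776] ang 0.116 q7 -0.24 tilt -1.0 shares [ 0.004 -0.005 -0.136] turn 0.001 F [-0.1 -0.7 -0.9] w 0.155 grip 30.0
```

```bash
python3 -m crank '[[-1,[0,0,-0.06],0],[-1,[0,0,-0.06],0],[-1,[0,0,-0.03],0],[-1,[0,0,0],0]]'
python3 -m crank '[[0,[0,0,0],0],[0,[0,0,0],0],[0,[0,0,0],0],[0,[0,0,0.5],0],[0,[0,0,0.6],0],[0,[0,0,0.6],0]]'
python3 -m crank '[[0,[-0.7,0.2,0],0],[0,[-0.7,0.3,0],0],[0,[-0.7,0.3,0],0],[0,[0,0,0],0],[0,[0,0,0],0]]'
python3 - <<'E'
from h import *
c=cam('scene'); save('c1',c['color'][100:345,100:410],2.5); np.save('s5.npy',c,allow_pickle=True); P=pts(c);z=P[...,2]
for x,y in((.6213,-.0843),(.6171,-.0485)):
    k=(np.hypot(P[...,0]-x,P[...,1]-y)<.016)&(z>.08)&(z<.105); print(k.sum(),np.percentile(z[k],[50,90,98]).round(4),P[k][:,:2].mean(0).round(4))
c=cam('top'); np.save('t5.npy',c,allow_pickle=True);P=pts(c); z=P[...,2]
m=((z>.006)&(z<.04)&(P[...,0]>.38)&(P[...,0]<.7)&(abs(P[...,1])<.3)).astype(np.uint8)
n,l,st,ce=cv2.connectedComponentsWithStats(m)
for i in range(1,n):
    if 60<st[i,4]<400: r=cv2.minAreaRect(P[l==i][:,:2].astype(np.float32)*1000); print(ce[i].round(),st[i,4],np.percentile(z[l==i],95).round(3),np.round(r[0],1),np.round(r[1],1),round(r[2],1))
E
python3 tgt.py 0.477 -0.013 0.02 0
```

```text
t: 25.78
tcp_pos: [0.617, -0.0482, 0.0691]
orientation: [0.665, 0.747, -0.0, -0.0]
ft_force: [-2.7, -0.7, 5.3]
gripper_width: 0.153
grip_force: 30.0
t: 26.52
tcp_pos: [0.6169, -0.0481, 0.1719]
orientation: [0.665, 0.747, -0.0, -0.0]
ft_force: [-0.0, -0.2, 0.8]
gripper_width: 0.498
grip_force: 0.0
t: 27.15
tcp_pos: [0.4916, -0.0005, 0.1712]
orientation: [0.665, 0.747, 0.0, 0.0]
ft_force: [0.1, -1.4, -0.5]
gripper_width: 0.504
grip_force: 0.0
82 [0.0927 0.0954 0.0967] [ 0.6232 -0.0866]
40 [0.0928 0.0954 0.0961] [ 0.6185 -0.0504]
[271. 226.] 90 0.018 [548.5 135.8] [15.  55.5] 70.4
[283. 249.] 159 0.028 [479.   97.4] [45.1 48.7] 89.3
[313. 255.] 69 0.017 [460.8   9.7] [12.1 51.5] 88.0
[250. 260.] 153 0.027 [448.8 196.1] [46.1 46.1] 58.7
t 27.25 tcp [ 0.4918 -0.0005  0.1709] ang 0.115 q7 -0.2 tilt -1.0 shares [-0.247 -0.209 -2.515] turn -0.96 F [ 0.6 -0.2  0.5] w 0.496 grip 0.0
```

View pics/c1.png

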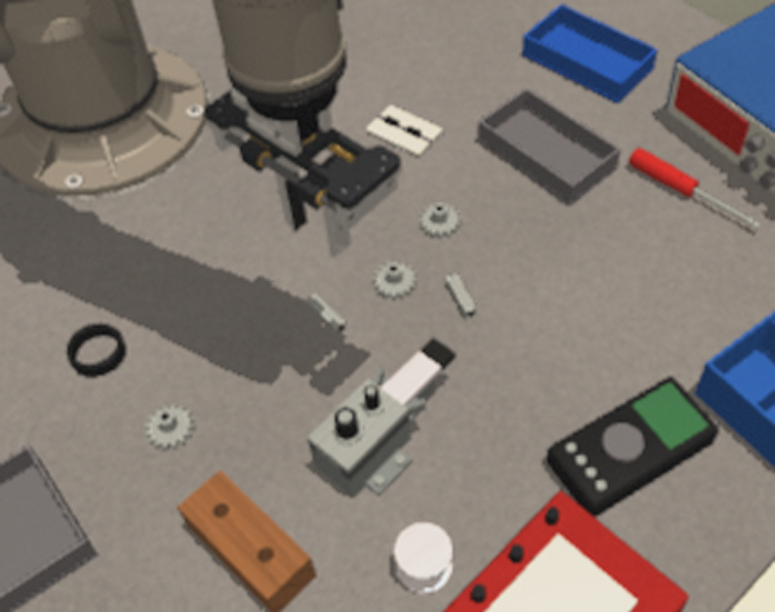

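Both pins are seated, with knob tops level at (346,420) and (371,397), and the rack is empty. The standoff near (327,310) seems to have shifted, so I'll re-measure it with the gripper away. I start with the other standoff, at (460,294).

```bash
python3 -m crank '[[0,[0.12,0.3,0],1],[0,[0.12,0.3,0],1],[0,[0.12,0.3,0],1],[0,[0.12,0.3,0],1],[0,[0.12,0.3,0],1],[0,[0.12,0.3,0],1],[0,[0.12,0.3,0],1],[0,[0.1,0.17,0],1]]'
python3 -m crank '[[0,[0,0,0],1],[0,[0,0,0],0],[0,[0,0,0],0]]'
python3 tgt.py 0.5485 0.1357 0.004 1.199
python3 - <<'E'
from h import *
for n in('top','scene'):
    c=cam(n);P=pts(c); z=P[...,2]
    m=((z>.006)&(z<.04)&(P[...,0]>.38)&(P[...,0]<.56)&(P[...,1]<.5)&(P[...,1]>-.5)).astype(np.uint8)
    k,l,st,ce=cv2.connectedComponentsWithStats(m)
    for i in range(1,k):
        if 50<st[i,4]: r=cv2.minAreaRect(P[l==i][:,:2].astype(np.float32)*1000); print(n,ce[i].round(),st[i,4],np.percentile(z[l==i],95).round(3),np.round(r[0],1),np.round(r[1],1),round(r[2],1))
E
```

```text
t: 28.25
tcp_pos: [0.5482, 0.1369, 0.1705]
orientation: [0.243, 0.97, 0.0, -0.0]
ft_force: [-0.3, -1.1, -0.8]
gripper_width: 0.502
grip_force: 0.0
t: 28.62
tcp_pos: [0.5477, 0.1357, 0.1707]
orientation: [0.188, 0.982, 0.0, -0.0]
ft_force: [0.7, -0.5, 0.2]
gripper_width: 0.5
grip_force: 0.0
t 28.62 tcp [0.5477 0.1357 0.1707] ang 1.192 q7 0.48 tilt -1.0 shares [ 1.400e-02 -1.000e-03 -2.778e+00] turn 0.055 F [ 0.7 -0.5  0.2] w 0.5 grip 0.0
top [169. 226.] 54 0.029 [551.6 441.4] [16.8 23.8] 1.9
top [190. 252.] 550 0.038 [461.9 378.6] [165.9 100.5] 1.6
top [449. 251.] 642 0.037 [ 459.5 -384.6] [132.1 135.5] 84.9
top [283. 249.] 160 0.028 [478.8  97.3] [47.4 48.4] 55.4
top [250. 260.] 160 0.027 [448.8 196.4] [46.4 46.2] 58.9
scene [325. 161.] 817 0.037 [469.7 375.1] [140.9  94.4] 0.6
scene [276. 187.] 152 0.028 [447.9 197.2] [46.7 47.8] 1.2
scene [258. 211.] 179 0.028 [478.3  98.5] [46.2 50.3] 48.0
scene [283. 215.] 67 0.019 [542.4 137.4] [14.1 41.3] 68.2
scene [230. 224.] 106 0.018 [462.3   9.8] [14.7 56.6] 89.1
scene [168. 270.] 250 0.029 [ 459.2 -197.9] [47.4 50.3] 22.9
scene [ 98. 316.] 2383 0.038 [ 455.6 -384.7] [130.9 133.5] 85.3
```

Standoff1 really was knocked, and is now at (0.462, 0.010). I grab standoff0.

```bash
python3 -m crank '[[0,[0.014,0,-0.7],0.05],[0,[0,0,-0.8],0],[0,[0,0,-0.7],0],[0,[0,0,-0.4],0],[0,[0,0,-0.15],0],[0,[0,0,0],0],[0,[0,0,0],0]]' 30
python3 tgt.py 0.5485 0.1357 0.004 1.199
python3 -m crank '[[-1,[0,0,0],0],[-1,[0,0,0],0],[-1,[0,0,0],0],[-1,[0,0,0],0],[-1,[0,0,0.5],0],[-1,[0,0,0.7],0],[-1,[0,0,0.5],0],[-1,[0,0,0],0]]'
python3 tgt.py 0.490 0.378 0.015 1.6
```

```text
t: 29.6
tcp_pos: [0.5492, 0.1362, 0.0072]
orientation: [0.184, 0.983, 0.0, 0.001]
ft_force: [0.5, 0.3, -0.2]
gripper_width: 0.5
grip_force: 0.0
t 29.6 tcp [0.5492 0.1362 0.0072] ang 1.201 q7 0.3 tilt -1.0 shares [-0.011 -0.008 -0.053] turn -0.021 F [ 0.5  0.3 -0.2] w 0.5 grip 0.0
t: 30.6
tcp_pos: [0.5494, 0.1363, 0.1099]
orientation: [0.184, 0.983, 0.0, 0.002]
ft_force: [0.2, 0.2, -0.7]
gripper_width: 0.143
grip_force: 30.0
t 30.6 tcp [0.5494 0.1363 0.1099] ang 1.202 q7 0.42 tilt -1.0 shares [-0.991  4.028 -1.581] turn 3.321 F [ 0.2  0.2 -0.7] w 0.143 grip 30.0
```

```bash
python3 -m crank '[[-1,[-0.14,0.575,0],0.48],[-1,[-0.14,0.575,0],0.48],[-1,[-0.14,0.575,0],0.48],[-1,[-0.14,0.575,0],0.48],[-1,[-0.14,0.575,0],0.47],[-1,[-0.14,0.575,0],0.47],[-1,[-0.14,0.575,0],0.47],[-1,[0,0,0],0]]'
python3 tgt.py 0.490 0.378 0.018 1.6
python3 -m crank '[[-1,[0,0,-0.5],0],[-1,[0,0,-0.5],0],[-1,[0,0,-0.4],0],[-1,[0,0,-0.1],0],[-1,[0,0,0],0],[-0.4,[0,0,0],0],[-0.4,[0,0,0],0],[-0.4,[0,0,0],0]]'
python3 -m crank '[[-0.4,[0,0,0.5],0],[-0.4,[0,0,0.6],0],[-0.4,[0,0,0.6],0],[-0.4,[0,0,0],0]]'
python3 tgt.py 0.462 0.0098 0.004 1.56
```

```text
t: 31.6
tcp_pos: [0.4875, 0.3801, 0.1069]
orientation: [-0.018, 1.0, 0.0, -0.001]
ft_force: [0.0, -0.7, -1.0]
gripper_width: 0.145
grip_force: 30.0
t 31.6 tcp [0.4875 0.3801 0.1069] ang 1.606 q7 0.35 tilt -1.0 shares [ 0.042 -0.035 -1.482] turn -0.05 F [ 0.  -0.7 -1. ] w 0.145 grip 30.0
t: 32.6
tcp_pos: [0.4897, 0.3776, 0.0184]
orientation: [-0.015, 1.0, 0.0, 0.0]
ft_force: [0.7, 0.2, 1.1]
gripper_width: 0.298
grip_force: 0.0
t: 33.1
tcp_pos: [0.4905, 0.3786, 0.1227]
orientation: [-0.015, 1.0, 0.001, 0.002]
ft_force: [0.9, 1.0, -0.0]
gripper_width: 0.301
grip_force: 0.0
t 33.1 tcp [0.4905 0.3786 0.1227] ang 1.601 q7 0.36 tilt -1.0 shares [-0.475 -6.147 -1.978] turn -0.344 F [ 0.9  1.  -0. ] w 0.301 grip 0.0
```

```bash
python3 -m crank '[[0,[0,-0.75,0],0],[0,[0,-0.75,0],0],[0,[0,-0.75,0],0],[0,[0,-0.75,0],0],[0,[-0.1,-0.75,0],0],[0,[-0.1,-0.75,0],0],[0,[-0.1,-0.75,0],-0.15],[0,[-0.1,-0.75,0],-0.15]]'
python3 -m crank '[[0,[-0.07,-0.13,0],0],[0,[0,0,0],0],[0,[0,0,0],0]]'
python3 tgt.py 0.462 0.0098 0.004 1.56
python3 -m crank '[[0,[0,0,-0.7],0],[0,[0,0,-0.7],0],[0,[0,0,0],0],[0,[0,0,0],0]]'
python3 tgt.py 0.462 0.0098 0.004 1.56
```

```text
t: 34.1
tcp_pos: [0.4649, 0.0159, 0.1195]
orientation: [0.003, 1.0, -0.0, -0.0]
ft_force: [0.4, -0.8, 0.1]
gripper_width: 0.5
grip_force: 0.0
t: 34.48
tcp_pos: [0.4615, 0.011, 0.12]
orientation: [0.002, 1.0, 0.0, 0.0]
ft_force: [-0.1, 0.1, -0.4]
gripper_width: 0.499
grip_force: 0.0
t 34.48 tcp [0.4615 0.011  0.12  ] ang 1.567 q7 1.01 tilt -1.0 shares [ 0.008 -0.02  -1.933] turn -0.06 F [-0.1  0.1 -0.4] w 0.499 grip 0.0
t: 34.98
tcp_pos: [0.462, 0.011, 0.0371]
orientation: [0.002, 1.0, 0.0, 0.0]
ft_force: [0.7, 0.6, -0.3]
gripper_width: 0.5
grip_force: 0.0
t 34.98 tcp [0.462  0.011  0.0371] ang 1.567 q7 0.85 tilt -1.0 shares [ 0.    -0.02  -0.551] turn -0.06 F [ 0.7  0.6 -0.3] w 0.5 grip 0.0
```

Then carry it to (0.428, 0.378).

```bash
python3 -m crank '[[0,[0,-0.02,-0.35],0],[0,[0,0,-0.18],0],[0,[0,0,0],0],[-1,[0,0,0],0],[-1,[0,0,0],0],[-1,[0,0,0],0],[-1,[0,0,0],0],[-1,[0,0,0.5],0]]'
python3 -m crank '[[-1,[0,0,0.7],0],[-1,[0,0,0.5],0],[-1,[0,0,0],0]]'
python3 tgt.py 0.428 0.378 0.018 1.6
python3 -m crank '[[-1,[0,0.7,0],0],[-1,[0,0.7,0],0],[-1,[0,0.7,0],0],[-1,[0,0.7,0],0],[-1,[-0.12,0.7,0],0.1],[-1,[-0.12,0.7,0],0.1],[-1,[-0.12,0.7,0],0.1],[-1,[-0.12,0.7,0],0]]'
python3 -m crank '[[-1,[-0.08,0.52,0],0],[-1,[0,0,0],0],[-1,[0,0,0],0]]'
python3 tgt.py 0.428 0.378 0.018 1.6
```

```text
t: 35.98
tcp_pos: [0.4601, 0.0086, 0.0334]
orientation: [0.002, 1.0, 0.0, -0.001]
ft_force: [0.6, -0.2, -0.5]
gripper_width: 0.147
grip_force: 30.0
t: 36.35
tcp_pos: [0.4624, 0.0083, 0.1077]
orientation: [0.003, 1.0, -0.0, 0.002]
ft_force: [-0.1, -1.0, -1.2]
gripper_width: 0.141
grip_force: 30.0
t 36.35 tcp [0.4624 0.0083 0.1077] ang 1.565 q7 0.98 tilt -1.0 shares [-0.574  6.162 -1.496] turn 0.293 F [-0.1 -1.  -1.2] w 0.141 grip 30.0
t: 37.35
tcp_pos: [0.4318, 0.3454, 0.1049]
orientation: [-0.015, 1.0, -0.0, -0.001]
ft_force: [0.2, 0.2, -0.6]
gripper_width: 0.15
grip_force: 30.0
t: 37.72
tcp_pos: [0.4275, 0.3749, 0.1051]
orientation: [-0.015, 1.0, -0.001, -0.0]
ft_force: [-0.3, -0.7, -0.0]
gripper_width: 0.143
grip_force: 30.0
t 37.73 tcp [0.4275 0.3749 0.1051] ang 1.602 q7 0.28 tilt -1.0 shares [ 0.009  0.052 -1.452] turn -0.013 F [-0.3 -0.7 -0. ] w 0.143 grip 30.0
```

```bash
python3 -m crank '[[-1,[0,0.04,-0.5],0],[-1,[0,0,-0.5],0],[-1,[0,0,-0.35],0],[-1,[0,0,-0.1],0],[-1,[0,0,0],0],[-0.4,[0,0,0],0],[-0.4,[0,0,0],0],[-0.4,[0,0,0],0]]'
python3 -m crank '[[-0.4,[0,0,0.5],0],[-0.4,[0,0,0.6],0],[-0.4,[0,0,0.5],0],[-0.2,[0.08,-0.75,0],0],[-0.2,[0.08,-0.75,0],0],[-0.2,[0.08,-0.75,0],0],[-0.2,[0.07,-0.75,0],0],[0,[0,0,0],0]]'
python3 - <<'E'
from h import *
c=cam('scene');save('d1',c['color'][100:260,180:400],3);P=pts(c); z=P[...,2]
m=((z>.006)&(z<.04)&(P[...,0]>.38)&(P[...,0]<.56)&(P[...,1]<.3)&(P[...,1]>-.3)).astype(np.uint8)
k,l,st,ce=cv2.connectedComponentsWithStats(m)
for i in range(1,k):
    if 50<st[i,4]: r=cv2.minAreaRect(P[l==i][:,:2].astype(np.float32)*1000); print(ce[i].round(),st[i,4],np.percentile(z[l==i],95).round(3),np.round(r[0],1),np.round(r[1],1))
E
python3 tgt.py 0.4484 0.1968 0.012 1.6
```

```text
t: 38.72
tcp_pos: [0.4279, 0.3782, 0.0195]
orientation: [-0.015, 1.0, 0.0, 0.0]
ft_force: [0.8, 0.4, 0.4]
gripper_width: 0.298
grip_force: 0.0
t: 39.72
tcp_pos: [0.4469, 0.1944, 0.1149]
orientation: [-0.013, 1.0, -0.001, -0.0]
ft_force: [-0.3, 0.4, 0.7]
gripper_width: 0.471
grip_force: 0.0
[276. 187.] 161 0.03 [447.5 197.9] [47.  50.6]
[258. 211.] 184 0.029 [476.9  97.8] [49.1 51.4]
[168. 270.] 240 0.029 [ 460.  -197.5] [47.5 49.8]
t 39.77 tcp [0.4468 0.1966 0.1153] ang 1.598 q7 0.61 tilt -1.0 shares [ 0.027  0.003 -1.721] turn 0.014 F [-0.1  0.   0.6] w 0.487 grip 0.0
```

View pics/d1.png

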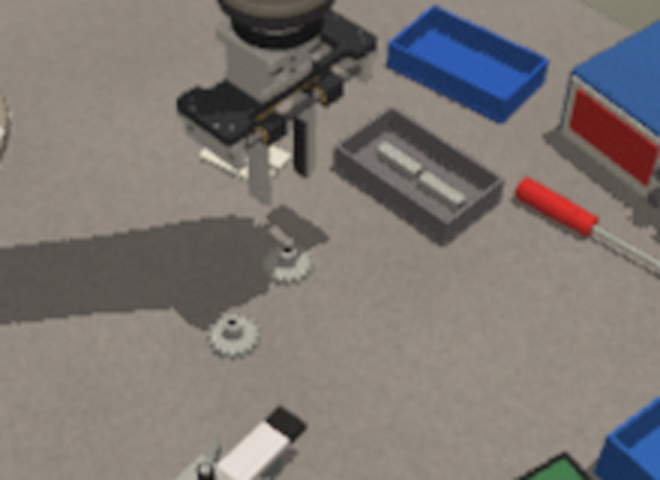

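Both standoffs lie in the long tray at (400,158) and (441,189). Gears next, starting with the one at (289,262).

```bash
python3 -m crank '[[-0.1,[0.02,0,-0.6],0],[-0.1,[0,0,-0.6],0],[-0.1,[0,0,-0.35],0],[-0.1,[0,0,-0.17],0],[-0.1,[0,0,0],0],[-0.1,[0,0,0],0]]' 30
python3 tgt.py 0.4484 0.1968 0.012 1.6
python3 -m crank '[[-1,[0,0,0],0],[-1,[0,0,0],0],[-1,[0,0,0],0],[-1,[0,0,0],0],[-1,[0,0,0.5],0],[-1,[0,0,0.7],0],[-1,[0,0,0.4],0],[-1,[0,0,0],0]]'
python3 tgt.py 0.43 -0.355 0.021 1.6
```

```text
t: 40.52
tcp_pos: [0.4479, 0.1987, 0.0127]
orientation: [-0.015, 1.0, 0.0, 0.001]
ft_force: [-0.6, -0.6, 0.4]
gripper_width: 0.449
grip_force: 0.0
t 40.52 tcp [0.4479 0.1987 0.0127] ang 1.602 q7 0.44 tilt -1.0 shares [ 0.008 -0.032 -0.012] turn -0.015 F [-0.6 -0.6  0.4] w 0.449 grip 0.0
t: 41.52
tcp_pos: [0.4484, 0.1983, 0.1091]
orientation: [-0.015, 1.0, 0.0, 0.001]
ft_force: [-0.6, -0.4, -1.7]
gripper_width: 0.183
grip_force: 30.0
t 41.52 tcp [0.4484 0.1983 0.1091] ang 1.601 q7 0.6 tilt -1.0 shares [-0.306 -9.221 -1.469] turn -0.007 F [-0.6 -0.4 -1.7] w 0.183 grip 30.0
```

```bash
python3 -m crank '[[-1,[0.1,-0.65,0],0],[-1,[0.1,-0.65,0],0],[-1,[0.1,-0.65,0],0],[-1,[0,-0.65,0],0],[-1,[0,-0.65,0],0],[-1,[0,-0.65,0],0],[-1,[0,-0.65,0],0],[-1,[0,-0.65,0],0]]'
python3 -m crank '[[-1,[-0.1,-0.65,0],0],[-1,[-0.1,-0.65,0],0],[-1,[-0.1,-0.65,0],0],[-1,[-0.1,-0.65,0],0],[-1,[-0.1,-0.65,0],0],[-1,[-0.1,-0.65,0],0],[-1,[0,-0.1,0],0],[-1,[0,0,0],0]]'
python3 tgt.py 0.43 -0.355 0.021 1.6
```

```text
t: 42.52
tcp_pos: [0.4648, -0.1152, 0.1069]
orientation: [-0.015, 1.0, 0.0, -0.001]
ft_force: [0.9, 0.6, 0.0]
gripper_width: 0.183
grip_force: 30.0
t: 43.52
tcp_pos: [0.4292, -0.3534, 0.107]
orientation: [-0.015, 1.0, 0.001, -0.0]
ft_force: [-0.7, -0.2, -1.1]
gripper_width: 0.182
grip_force: 30.0
t 43.52 tcp [ 0.4292 -0.3534  0.107 ] ang 1.601 q7 1.71 tilt -1.0 shares [ 0.013 -0.027 -1.433] turn -0.01 F [-0.7 -0.2 -1.1] w 0.182 grip 30.0
```

```bash
python3 -m crank '[[-1,[0,-0.02,-0.5],0],[-1,[0,0,-0.5],0],[-1,[0,0,-0.33],0],[-1,[0,0,-0.1],0],[-1,[0,0,0],0],[-0.45,[0,0,0],0],[-0.45,[0,0,0],0],[-0.45,[0,0,0],0]]'
python3 -m crank '[[-0.45,[0,0,0.5],0],[-0.45,[0,0,0.6],0],[-0.45,[0,0,0.5],0],[-0.1,[0.12,0.65,0],0],[-0.1,[0.12,0.65,0],0],[-0.1,[0.12,0.65,0],0],[-0.1,[0.12,0.67,0],0],[-0.1,[0,0,0],0]]'
python3 -m crank '[[-0.1,[0,0,0],0]]'
python3 tgt.py 0.4593 -0.1976 0.012 1.6
```

```text
t: 44.52
tcp_pos: [0.4296, -0.3554, 0.0225]
orientation: [-0.015, 1.0, -0.0, 0.0]
ft_force: [0.2, -1.0, 0.3]
gripper_width: 0.277
grip_force: 0.0
t: 45.52
tcp_pos: [0.4589, -0.1953, 0.1186]
orientation: [-0.018, 1.0, -0.0, 0.0]
ft_force: [0.2, -0.1, 0.5]
gripper_width: 0.454
grip_force: 0.0
t: 45.65
tcp_pos: [0.4583, -0.1985, 0.1182]
orientation: [-0.015, 1.0, -0.0, -0.0]
ft_force: [0.2, -0.4, -0.3]
gripper_width: 0.446
grip_force: 0.0
t 45.65 tcp [ 0.4583 -0.1985  0.1182] ang 1.601 q7 1.45 tilt -1.0 shares [ 0.017  0.016 -1.77 ] turn -0.011 F [ 0.2 -0.4 -0.3] w 0.446 grip 0.0
```

```bash
python3 -m crank '[[-0.1,[0.015,0.015,-0.6],0],[-0.1,[0,0,-0.6],0],[-0.1,[0,0,-0.4],0],[-0.1,[0,0,-0.17],0],[-0.1,[0,0,0],0],[-0.1,[0,0,0],0]]' 30
python3 tgt.py 0.4593 -0.1976 0.012 1.6
python3 -m crank '[[-1,[0,0,0],0],[-1,[0,0,0],0],[-1,[0,0,0],0],[-1,[0,0,0],0],[-1,[0,0,0.5],0],[-1,[0,0,0.7],0],[-1,[0,0,0.4],0],[-1,[0,0,0],0]]'
python3 tgt.py 0.493 -0.355 0.021 1.6
python3 -m crank '[[-1,[0.14,-0.65,0],0],[-1,[0.14,-0.65,0],0],[-1,[0.14,-0.65,0],0],[-1,[0.14,-0.65,0],0],[-1,[0,0,0],0],[-1,[0,0,0],0]]'
python3 tgt.py 0.493 -0.355 0.021 1.6
```

```text
t: 46.4
tcp_pos: [0.4597, -0.1974, 0.0128]
orientation: [-0.015, 1.0, -0.0, 0.0]
ft_force: [-0.2, -0.3, 0.3]
gripper_width: 0.45
grip_force: 0.0
t 46.4 tcp [ 0.4597 -0.1974  0.0128] ang 1.601 q7 1.28 tilt -1.0 shares [-0.007 -0.003 -0.013] turn -0.008 F [-0.2 -0.3  0.3] w 0.45 grip 0.0
t: 47.4
tcp_pos: [0.4599, -0.1975, 0.1092]
orientation: [-0.015, 1.0, -0.001, 0.001]
ft_force: [-0.4, -0.2, -1.4]
gripper_width: 0.182
grip_force: 30.0
t 47.4 tcp [ 0.4599 -0.1975  0.1092] ang 1.601 q7 1.43 tilt -1.0 shares [ 0.551 -2.625 -1.47 ] turn -0.008 F [-0.4 -0.2 -1.4] w 0.182 grip 30.0
t: 48.15
tcp_pos: [0.4924, -0.352, 0.1068]
orientation: [-0.016, 1.0, 0.001, -0.001]
ft_force: [0.8, -0.3, -0.5]
gripper_width: 0.182
grip_force: 30.0
t 48.15 tcp [ 0.4924 -0.352   0.1068] ang 1.602 q7 1.65 tilt -1.0 shares [ 0.01 -0.05 -1.43] turn -0.016 F [ 0.8 -0.3 -0.5] w 0.182 grip 30.0
```

Lower and release, then on to gear B at (0.4780, 0.0978).

```bash
python3 -m crank '[[-1,[0.01,-0.04,-0.5],0],[-1,[0,0,-0.5],0],[-1,[0,0,-0.33],0],[-1,[0,0,-0.1],0],[-1,[0,0,0],0],[-0.45,[0,0,0],0],[-0.45,[0,0,0],0],[-0.45,[0,0,0],0]]'
python3 -m crank '[[-0.45,[0,0,0.5],0],[-0.45,[0,0,0.6],0],[-0.45,[0,0,0.5],0],[-0.1,[0,0.68,0],0],[-0.1,[0,0.68,0],0],[-0.1,[0,0.68,0],0],[-0.1,[0,0.68,0],0],[-0.1,[0,0.68,0],0]]'
python3 -m crank '[[-0.1,[-0.05,0.68,0],0],[-0.1,[-0.05,0.68,0],0],[-0.1,[-0.05,0.68,0],0],[-0.1,[-0.05,0.68,0],0],[-0.1,[-0.05,0.68,0],0],[-0.1,[0,0.75,0],0],[-0.1,[0,0,0],0],[-0.1,[0,0,0],0]]'
python3 tgt.py 0.478 0.0978 0.012 1.6
```

```text
t: 49.15
tcp_pos: [0.4935, -0.3556, 0.0225]
orientation: [-0.015, 1.0, -0.0, 0.0]
ft_force: [-0.1, -0.0, 0.2]
gripper_width: 0.274
grip_force: 0.0
t: 50.15
tcp_pos: [0.4933, -0.1502, 0.1184]
orientation: [-0.015, 1.0, -0.0, 0.0]
ft_force: [1.3, -0.2, 0.2]
gripper_width: 0.45
grip_force: 0.0
t: 51.15
tcp_pos: [0.4784, 0.0973, 0.1181]
orientation: [-0.016, 1.0, -0.0, -0.0]
ft_force: [-0.6, -0.2, 0.3]
gripper_width: 0.448
grip_force: 0.0
t 51.15 tcp [0.4784 0.0973 0.1181] ang 1.602 q7 0.83 tilt -1.0 shares [-0.006  0.009 -1.768] turn -0.015 F [-0.6 -0.2  0.3] w 0.448 grip 0.0
```

```bash
python3 -m crank '[[-0.1,[0,0.01,-0.6],0],[-0.1,[0,0,-0.6],0],[-0.1,[0,0,-0.4],0],[-0.1,[0,0,-0.17],0],[-0.1,[0,0,0],0],[-0.1,[0,0,0],0]]' 30
python3 -m crank '[[-1,[0,0,0],0],[-1,[0,0,0],0],[-1,[0,0,0],0],[-1,[0,0,0],0],[-1,[0,0,0.5],0],[-1,[0,0,0.7],0],[-1,[0,0,0.4],0],[-1,[0,0,0],0]]'
python3 tgt.py 0.460 -0.415 0.021 1.6
python3 -m crank '[[-1,[0,-0.65,0],0],[-1,[0,-0.65,0],0],[-1,[0,-0.65,0],0],[-1,[0,-0.65,0],0],[-1,[0,-0.65,0],0],[-1,[0,-0.65,0],0],[-1,[0,-0.65,0],0],[-1,[0,-0.65,0],0]]'
python3 -m crank '[[-1,[-0.05,-0.65,0],0],[-1,[-0.05,-0.65,0],0],[-1,[-0.05,-0.65,0],0],[-1,[-0.05,-0.65,0],0],[-1,[-0.05,-0.65,0],0],[-1,[-0.05,-0.1,0],0],[-1,[0,0,0],0],[-1,[0,0,0],0]]'
python3 tgt.py 0.460 -0.415 0.021 1.6
```

```text
t: 51.9
tcp_pos: [0.479, 0.098, 0.0128]
orientation: [-0.015, 1.0, -0.0, 0.001]
ft_force: [0.2, 0.5, 0.1]
gripper_width: 0.451
grip_force: 0.0
t: 52.9
tcp_pos: [0.4793, 0.0982, 0.1092]
orientation: [-0.015, 1.0, -0.0, 0.001]
ft_force: [-0.1, -1.1, -0.9]
gripper_width: 0.182
grip_force: 30.0
t 52.9 tcp [0.4793 0.0982 0.1092] ang 1.601 q7 0.82 tilt -1.0 shares [-0.321 -8.554 -1.469] turn -0.008 F [-0.1 -1.1 -0.9] w 0.182 grip 30.0
t: 53.9
tcp_pos: [0.4777, -0.2149, 0.1067]
orientation: [-0.015, 1.0, 0.0, -0.001]
ft_force: [1.3, 0.6, 0.8]
gripper_width: 0.183
grip_force: 30.0
t: 54.9
tcp_pos: [0.4607, -0.4134, 0.1076]
orientation: [-0.016, 1.0, 0.0, -0.0]
ft_force: [-0.0, 0.8, -0.4]
gripper_width: 0.186
grip_force: 30.0
t 54.9 tcp [ 0.4607 -0.4134  0.1076] ang 1.603 q7 1.76 tilt -1.0 shares [-0.012 -0.026 -1.444] turn -0.025 F [-0.   0.8 -0.4] w 0.186 grip 30.0
```

```bash
python3 -m crank '[[-1,[-0.01,-0.01,-0.5],0],[-1,[0,0,-0.5],0],[-1,[0,0,-0.33],0],[-1,[0,0,-0.1],0],[-1,[0,0,0],0],[-0.45,[0,0,0],0],[-0.45,[0,0,0],0],[-0.45,[0,0,0],0]]'
python3 -m crank '[[-0.45,[0,0,0.5],0],[-0.45,[0,0,0.6],0],[-0.45,[0,0,0.7],0],[-0.1,[-0.4,-0.5,0.2],0],[-0.1,[-0.4,-0.6,0.2],0],[-0.1,[-0.4,-0.6,0],0],[-0.1,[-0.3,-0.6,0],0],[-0.1,[0,0,0],0]]'
python3 -m crank '[[0,[-0.2,-0.4,0],0],[0,[-0.2,-0.4,0],0],[0,[0,0,0],0]]'
python3 - <<'E'
from h import *
c=cam('top'); save('e1',c['color'],1.42); P=pts(c);z=P[...,2]
c=cam('scene'); save('e2',c['color'],1.42)
E
```

```text
t: 55.9
tcp_pos: [0.4599, -0.4156, 0.0225]
orientation: [-0.015, 1.0, -0.0, 0.0]
ft_force: [0.2, -1.0, -0.0]
gripper_width: 0.274
grip_force: 0.0
t: 56.9
tcp_pos: [0.3673, -0.5563, 0.1537]
orientation: [-0.013, 1.0, -0.0, -0.0]
ft_force: [0.5, -0.2, 0.5]
gripper_width: 0.454
grip_force: 0.0
t: 57.28
tcp_pos: [0.3541, -0.597, 0.1551]
orientation: [-0.019, 1.0, 0.002, 0.005]
ft_force: [29.5, 9.4, -4.1]
gripper_width: 0.496
grip_force: 15.3
```

View pics/e2.png

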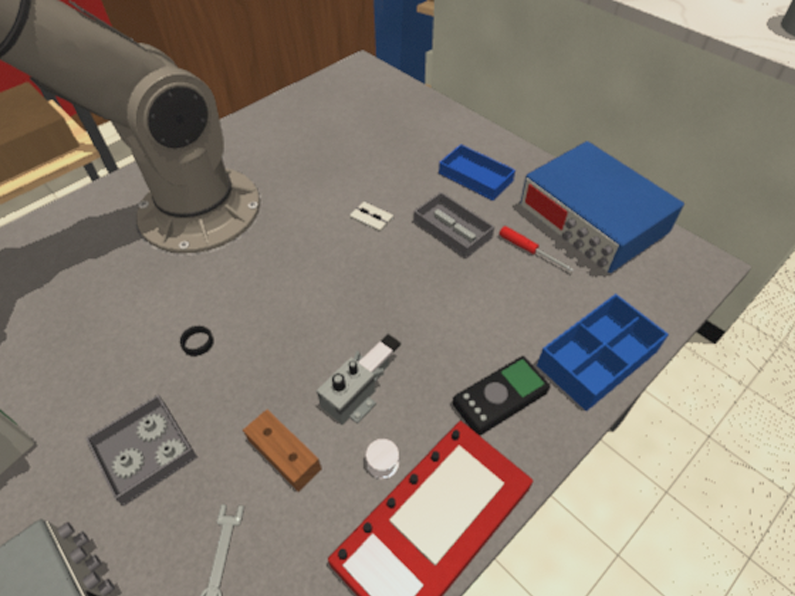

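All three gears are in the square tray (127,461), (151,426), (170,450), and both standoffs are in the long tray. However, the gripper has touched the bench instrument off the left edge (30 N), so I back out the way I came.

```bash
python3 -m crank '[[0,[0.25,0.45,0],0],[0,[0.25,0.45,0],0],[0,[0,0,0],0],[0,[0.1,0.2,0.5],0],[0,[0,0,0.5],0],[0,[0,0,0],0]]'
python3 tgt.py 0.4 -0.5 0.2 1.6
python3 - <<'E'
from h import *
c=cam('top'); save('e3',c['color'],1.42)
E
```

```text
t: 58.12
tcp_pos: [0.3828, -0.536, 0.2165]
orientation: [-0.015, 1.0, -0.001, 0.001]
ft_force: [0.3, 0.7, -0.5]
gripper_width: 0.499
grip_force: 0.0
t 58.12 tcp [ 0.3828 -0.536   0.2165] ang 1.602 q7 2.07 tilt -1.0 shares [ 0.287  0.6   -0.274] turn -0.013 F [ 0.3  0.7 -0.5] w 0.499 grip 0.0
```

View pics/e3.png

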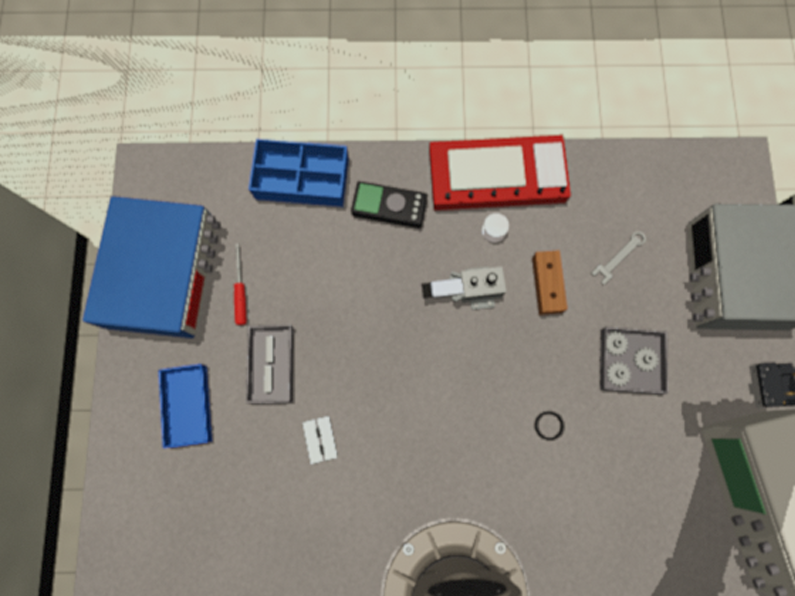

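The view shows three gears in the square tray at (633,361), two standoffs in the long tray at (270,365), and the link with both pins at (480,283). Bystanders and the instrument look unmoved, and the gripper is clear with no force on it. I hand the job in.

```bash
python3 -c "
from rig import robot; print(robot.sign_off())"
```

```text
the job is handed in; nothing more can be done
None
```

The job is handed in at about 58 s, with no verdict returned: the link is home with both pins seated, three gears are in the square tray and two standoffs in the long tray, no bystander was visibly moved, but the gripper briefly pressed a fixed bench instrument at about 30 N (under the 40 N limit) before I backed it clear.

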